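Swap the pan's drawer knobs for twine reels on a second-hand stall

ROBOT

A 6-joint arm with a two-finger parallel gripper is mounted at the origin on the work surface. World frame = base frame: x ahead of the robot, y to its left, z up, the work surface at z = 0. Lengths are in m, angles in rad, forces in N, time in s.
With the tool pointing down it reaches from about 0.3 to 0.875 m from the base axis. Payload 6.4 kg.
Tool frame: the origin (TCP) lies between the finger pads; the fingertips stand 25 mm ahead of it and the grasp point (between the pads) lies 6 mm ahead of it; y points along the fingers, x is the direction in which the jaws open and shut, and the axes are right-handed (so a half turn about y gives the same grasp; the last joint's range is limited). The gripper opens to 85 mm and grips with 20 to 120 N. Pads are 22 mm wide; open, the fingers measure 114 mm over their backs; the gripper's body (76 mm by 85 mm) begins 54 mm behind the grasp point. The pads swing forward as they close: fully open they stand 13 mm farther back than shut.
Start: joints at [-1.315, 0.181, 1.607, -0, 1.354, -0.206], TCP at [0.256, -0.515, 0.256] pointing down, gripper open.
Joint ranges: [-2.99, 2.99], [-0.89, 2.07], [0.3, 2.58], [-1.14, 4.28], [0, 2.63], [-3.12, 3.12]. Speed limits (rad/s): [2.57, 2.57, 3.01, 3.14, 3.14, 3.14].

INTERFACE

Orientations are given as a unit quaternion [w, x, y, z].
In Python, from bench import ctrl, vision, ticket, find_in, regions_of, pinpoint gives the robot as it stands.
- The arm moves only by the tool apply_moves, never from a script. Its argument "increments" is a list of rows, each an object of numbers: "x", "y", "z": the shift along the tool's x, y, z in cm; "ax", "ay", "az": the turn, a rotation vector about the tool's x, y, z in rad; "grip": the closure, from 0 (fully open) to 1 (shut). A call has 1 to 12 rows; each row is the pose to reach, as a shift and turn from the pose measured when the call began, along the tool's axes at that moment; what a row does not reach only later rows make up. A row lasts 1/8 s, in which the tool goes at most 62.5 mm and 10.7 degrees, less where a joint would pass 70% of its speed; a pose out of reach is approached as far as the arm can. A call with a gripper value outside its range is refused whole. The fingers move at their own pace and stop on an object; the grip force is fixed at half the most. Time passes only in rows, so rows that repeat a pose let the fingers close. It gives the time, the measured TCP pose, the force and the opening at its end, in the units of the state.
- ctrl.get_obs(): the state, without advancing time (a new reading comes with each control period).
- vision.camera(name): name is "side" or "top" or "wrist"; returns the picture (384x512x3 uint8, red, green, blue); there is no depth.
- vision.camera_params(name): a dict with "intrinsics" (3x3 intrinsics, pixels), "k1" (the pictures are not rectified: a ray, as slopes to the right and down, at radius r is drawn at 1 + k1 r^2 times it, then the intrinsics apply), "R" (3x3) and "t" (3): a world point X has camera coordinates R X + t. Camera axes: x right, y down, z forward; pixel columns grow to the right and rows downward; lengths in m; the calibration is good to about 2 mm. A picture is of the moment at which its call begins: read the wrist's pose just before it. camera_params takes no time and is no camera call; for the wrist camera it gives the pose at the moment of the call.
- ticket.hand_in(): hands the job in, once; it reports no verdict.
Trained networks look in the newest picture that a camera, given by its name, has taken for a name from the list of things; names that differ only in an ending like _2 or _b are one class to them, and where a whole thing is asked for, a point or a joint stands for the part that bears it (a point fixed in the world has none). Each returns a list of dicts, best first, with "p" (0 to 1); they miss things now and then, are a little off and sometimes report something else, mostly with a low value. They report only what shows in the picture. A call takes as long as a camera call.
- find_in(camera, query): "rect" ([centre column, centre row, width, height] in pixels, round what is visible of it).
- regions_of(camera, query): "mask" (384x512 bool, what is visible of it) and "rect" ([centre column, centre row, width, height] in pixels, round what is visible of it).
- pinpoint(camera, query): "xy" ([column, row] in pixels: a listed point, or the origin of a listed thing).
The state is a dict: "time_s": time; "q": joint angles; "dq": joint speeds; "joint_efforts": joint torques, N m; "eef_pos": TCP position; "eef_rot": TCP orientation; "wrist_force": force on the tool from outside, world axes, zero at the start; "torque": the same for the moment, N m; "opening": opening from 0.0 (shut) to 1.0 (fully open).
Only numpy, scipy, OpenCV 4.12 (cv2) and the standard library are available. Lean on these libraries where they do the work, as an engineer would, in place of code of your own. Each camera call takes 0.05 s, during which the arm holds its last target.

TASK

The enamel pan is to hold the twine reels for sale: lift it and tip it over the wooden bowl so that all the brass knobs drain into the bowl, then stand it upright on the middle of the cork mat again (any knob that strays goes into the bowl too, before the reels are loaded). After that slide every reel up off its spindle and put it in the pan, and leave the candlestick, creamer and bottle opener where they are.

Things in the scene. Friction and masses are not known exactly. Their poses are not given: they have to be found in the camera images.
- pan: white enamel pan, blue rim, 0.24 kg. Origin: centre of underside; z up. Flaring: 124 mm across at the base, 176 at the rim, 52 high; wall 3, floor 4 mm. At its own -x is a loop handle: an upright wooden slat 10 mm thick (x), 90 long (y), 24 tall (z), centre 130 mm from the axis, 40 above the underside, on two struts at y +-40. Starts on the mat with the knobs in it
- pan_grip (a point): centre of the handle's slat (at -130, 0, 40 mm in the pan's frame). Between slat and rim is a gap of 37 mm, 74 mm long, for a finger
- pan_mouth (a point): centre of the pan's mouth, level with the rim, 52 mm above its underside
- mat: round cork mat, 200 mm across, 6 mm thick, fixed to the table. Origin: centre of its underside on the table
- bowl: round dark wooden salad bowl, loose, 0.35 kg, 200 mm across the rim, 65 mm high, wall 6 mm, inner floor 7 mm above the table and about 80 mm across. Origin: centre of its underside
- rack: white-painted wooden board 150 x 150 x 15 mm, fixed to the table, with four upright steel spindles 8 mm thick and 60 mm tall (tips 75 mm above the table) at (+-45, +-45) mm from its centre. Origin: centre of the board's underside
- knob0: small brass drawer knob, 20 g: a round head 26 mm across and 11 mm thick with a stem 14 mm thick, 24 mm long overall. Origin: on its axis at mid-length; z from head to stem. Three to five knobs are present and start in the pan; an absent one reads None
- knob1: small brass drawer knob, 20 g: a round head 26 mm across and 11 mm thick with a stem 14 mm thick, 24 mm long overall. Origin: on its axis at mid-length; z from head to stem. Three to five knobs are present and start in the pan; an absent one reads None
- knob2: small brass drawer knob, 20 g: a round head 26 mm across and 11 mm thick with a stem 14 mm thick, 24 mm long overall. Origin: on its axis at mid-length; z from head to stem. Three to five knobs are present and start in the pan; an absent one reads None
- knob3: small brass drawer knob, 20 g: a round head 26 mm across and 11 mm thick with a stem 14 mm thick, 24 mm long overall. Origin: on its axis at mid-length; z from head to stem. Three to five knobs are present and start in the pan; an absent one reads None
- knob4: small brass drawer knob, 20 g: a round head 26 mm across and 11 mm thick with a stem 14 mm thick, 24 mm long overall. Origin: on its axis at mid-length; z from head to stem. Three to five knobs are present and start in the pan; an absent one reads None
- reel0: reel wound with twine, 30 g: 34 mm in diameter, 38 mm high, bore 13 mm. Origin: its centre; z along its bore. Three or four reels are present, each standing on the board over a spindle (centre 34 mm above the table, spindle tip 22 mm above its top); an absent one reads None
- reel1: reel wound with twine, 30 g: 34 mm in diameter, 38 mm high, bore 13 mm. Origin: its centre; z along its bore. Three or four reels are present, each standing on the board over a spindle (centre 34 mm above the table, spindle tip 22 mm above its top); an absent one reads None
- reel2: reel wound with twine, 30 g: 34 mm in diameter, 38 mm high, bore 13 mm. Origin: its centre; z along its bore. Three or four reels are present, each standing on the board over a spindle (centre 34 mm above the table, spindle tip 22 mm above its top); an absent one reads None
- reel3: reel wound with twine, 30 g: 34 mm in diameter, 38 mm high, bore 13 mm. Origin: its centre; z along its bore. Three or four reels are present, each standing on the board over a spindle (centre 34 mm above the table, spindle tip 22 mm above its top); an absent one reads None
- candlestick: pewter candlestick, 76 mm across the foot, 145 mm tall, not part of the job. Origin: centre of its underside
- creamer: silver creamer jug, 68 mm across, 80 mm tall, not part of the job. Origin: centre of its underside
- opener: brass bottle opener lying flat, 115 mm long, not part of the job. Origin: in its stem, on the table

How it is judged:
By the outcome, as a careful person would: the job done as asked, in the order asked, and still so for the second after the job is handed in, with the robot touching nothing.
Of knob0, knob1, knob2, knob3, knob4 only 3 to 5 are there at a start; the rules pass over those that are not, and their reading is None.
Of reel0, reel1, reel2, reel3 only 3 to 4 are there at a start; the rules pass over those that are not, and their reading is None.
At some moment in a run one of bowl may be knocked a few centimetres aside while the robot is not near it.
It also fails if it takes over 192 s, if anything falls off the work surface, if the arm or the gripper's body presses on something with over 40 N, if the wrist force passes 120 N, or if a joint passes its speed limit or range.

## Working session

There is one attempt and no reset: what is moved stays moved. The work goes in short steps, Python scripts to look and compute and a tool call to move; the robot and the scene stay as the last step left them, time stands still between calls to the robot, and variables do not carry over. Pictures are saved under pics/ and viewed, and the job is handed in when it is done.

Besides the shell and the picture viewer there is one more tool, called as name(argument=value, ...) on one line, values as JSON. apply_moves: Moves the arm, as the interface text tells. Its arguments: {"type":"object","properties":{"increments":{"type":"array","items":{"type":"object","properties":{"x":{"type":"number"},"y":{"type":"number"},"z":{"type":"number"},"ax":{"type":"number"},"ay":{"type":"number"},"az":{"type":"number"},"grip":{"type":"number"}}}}},"required":["increments"]}

```bash
ls; mkdir -p pics; cat > h.py <<'E'
import numpy as np, cv2
from bench import ctrl, vision, ticket, find_in, regions_of, pinpoint
from scipy.spatial.transform import Rotation as R
def shot(n,f):
    im=vision.camera(n); cv2.imwrite('pics/'+f,cv2.cvtColor(im,cv2.COLOR_RGB2BGR)); return im
def ray(n,uv,P=None):
    P=P or vision.camera_params(n)
    K=np.array(P['intrinsics']);k=P['k1']
    d=np.linalg.solve(K,[uv[0],uv[1],1.])[:2]
    s=d.copy()
    for _ in range(20): s=d/(1+k*(s@s))
    Rm=np.array(P['R']);t=np.array(P['t'])
    return -Rm.T@t, Rm.T@np.array([s[0],s[1],1])
def at_z(n,uv,z,P=None):
    c,d=ray(n,uv,P); return c+d*(z-c[2])/d[2]
def proj(n,X,P=None):
    P=P or vision.camera_params(n)
    c=np.array(P['R'])@np.array(X)+np.array(P['t']); s=c[:2]/c[2]
    s=s*(1+P['k1']*(s@s)); K=np.array(P['intrinsics']); return (K@[s[0],s[1],1])[:2]
def two(n1,uv1,n2,uv2):
    a,d=ray(n1,uv1);b,e=ray(n2,uv2)
    s=np.linalg.lstsq(np.array([d,-e]).T,b-a,rcond=None)[0]
    p,q=a+d*s[0],b+e*s[1]; return (p+q)/2,np.linalg.norm(p-q)
def rot():
    q=ctrl.get_obs()['eef_rot']; return R.from_quat([q[1],q[2],q[3],q[0]])
E
python3 - <<'E'
from h import *
np.set_printoptions(precision=4,suppress=True)
o=ctrl.get_obs(); print(o)
for n in('top','side','wrist'): 
    shot(n,f'a_{n}.png'); P=vision.camera_params(n); print(n,P)
print(rot().as_matrix())
E
```

```text
pics
{'time_s': 0.0, 'q': array([-1.3153,  0.1815,  1.608 , -0.    ,  1.3538, -0.2063]), 'dq': array([-0.001 , -0.0015, -0.0009,  0.0001,  0.0013, -0.0003]), 'joint_efforts': array([ -0.0006, -44.4872, -35.1341,  -0.0001,   0.0092,   0.    ]), 'eef_pos': array([ 0.2561, -0.5143,  0.2554]), 'eef_rot': array([ 0.6016, -0.6007,  0.3728, -0.3719]), 'wrist_force': array([ 0.7266, -0.4877, -0.0827]), 'torque': array([ 0.0666,  0.0255, -0.0824]), 'opening': 0.9988629780536332}
top {'intrinsics': array([[382.6196,   0.    , 250.2321],
       [  0.    , 382.6196, 187.2045],
       [  0.    ,   0.    ,   1.    ]]), 'k1': -0.06720300091154759, 'R': array([[-0.0124, -0.9998,  0.0184],
       [-0.9948,  0.0104, -0.101 ],
       [ 0.1008, -0.0195, -0.9947]]), 't': array([-0.0013,  0.6031,  1.0725])}
side {'intrinsics': array([[458.6032,   0.    , 254.6689],
       [  0.    , 458.6032, 186.316 ],
       [  0.    ,   0.    ,   1.    ]]), 'k1': -0.10462327398477923, 'R': array([[ 0.9966, -0.0816, -0.0119],
       [-0.0692, -0.7493, -0.6586],
       [ 0.0448,  0.6572, -0.7524]]), 't': array([-0.5728,  0.0816,  1.198 ])}
wrist {'intrinsics': array([[289.4352,   0.    , 256.5224],
       [  0.    , 289.4352, 193.6489],
       [  0.    ,   0.    ,   1.    ]]), 'k1': -0.06766108444130543, 'R': array([[ 0.447 , -0.8945, -0.0011],
       [-0.8455, -0.4229,  0.3261],
       [-0.2922, -0.1448, -0.9453]]), 't': array([-0.5745, -0.0435,  0.3805])}
[[ 0.4456 -0.0004  0.8953]
 [-0.8953  0.0013  0.4456]
 [-0.0014 -1.      0.0003]]
```

View pics.

View pics/a_top.png

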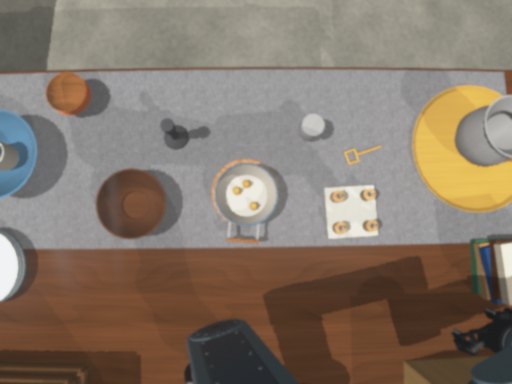

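View pics/a_side.png

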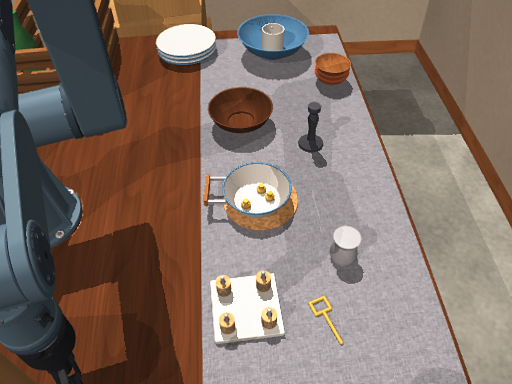

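View pics/a_wrist.png

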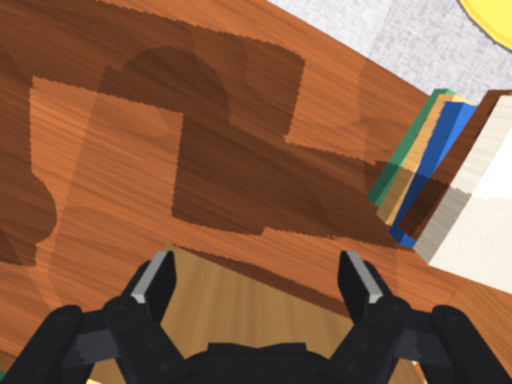

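The top view shows 3 knobs in the pan (about (237,190), (247,184), (254,205)). The handle points toward the robot at (243,238), the bowl is at (131,203), and 4 reels are on the rack at (352,211). Next I'll measure these.

```bash
python3 - <<'E'
from h import *
np.set_printoptions(precision=4,suppress=True)
for q,z in (('pan',0.006),('pan_grip',.046),('pan_mouth',.058),('mat',0),('bowl',0),('rack',0),('knob0',.02),('reel0',.034),('candlestick',0),('creamer',0),('opener',0)):
    for c in('top','side'):
        r=pinpoint(c,q)
        print(q,c,[(np.round(d['xy'],1),round(d['p'],2),at_z(c,d['xy'],z)[:2]) for d in r if d['p']>.3])
for c in('top','side'):
  for q in('mat','pan','bowl','rack'):
    m=regions_of(c,q)[0]; print(c,q,m['rect'],m['p'])
    cv2.imwrite(f'pics/m_{c}_{q}.png',m['mask'].astype(np.uint8)*255); np.save(f'm_{c}_{q}.npy',m['mask'])
print(ctrl.get_obs()['time_s'])
E
```

```text
pan top [(array([246.1, 193.3]), 0.64, array([0.5877, 0.0037]))]
pan side [(array([254.3, 197.2]), 0.9, array([0.5748, 0.0117]))]
pan_grip top [(array([244.5, 241. ]), 0.6, array([0.45, 0.01]))]
pan_grip side [(array([206.3, 191.8]), 0.89, array([0.45  , 0.0079])), (array([242.2, 124.1]), 0.5, array([0.5597, 0.2639]))]
pan_mouth top [(array([245.2, 196.6]), 0.8, array([0.574 , 0.0068])), (array([362.9, 193.7]), 0.35, array([ 0.5784, -0.3272]))]
pan_mouth side [(array([260. , 189.4]), 0.98, array([ 0.5886, -0.007 ])), (array([269.3, 191.7]), 0.67, array([ 0.6115, -0.0169]))]
mat top []
mat side []
bowl top [(array([138.4, 201.6]), 0.7, array([0.5669, 0.322 ]))]
bowl side [(array([241.3, 122.6]), 0.79, array([0.5592, 0.3241]))]
rack top [(array([346.8, 210.4]), 0.82, array([ 0.5339, -0.295 ]))]
rack side [(array([245.2, 307.4]), 0.91, array([ 0.5286, -0.303 ]))]
knob0 top [(array([251.3, 203. ]), 0.64, array([ 0.5581, -0.0109])), (array([244.6, 183.1]), 0.54, array([0.6163, 0.0078])), (array([236.5, 188.6]), 0.43, array([0.6005, 0.0316]))]
knob0 side [(array([244.9, 202.1]), 0.49, arra
[... 967 characters left out ...]
131.4]), 0.7, array([ 0.774 , -0.1872])), (array([248. , 194.5]), 0.56, array([ 0.5845, -0.0019]))]
creamer side [(array([341.3, 254.3]), 0.86, array([ 0.7717, -0.1837]))]
opener top [(array([368.5, 153.5]), 0.56, array([ 0.705 , -0.3683])), (array([178.1, 136.6]), 0.44, array([0.7612, 0.206 ]))]
opener side [(array([272.9, 320.6]), 0.74, array([ 0.5872, -0.3401]))]
top mat [239.1, 179.2, 48.3, 40.5] 0.77
top pan [248.9, 201.3, 68.0, 86.2] 0.66
top bowl [128.4, 200.2, 66.6, 73.3] 0.96
top rack [350.1, 213.8, 55.0, 55.5] 0.81
side mat [260.8, 205.7, 73.3, 44.5] 0.79
side pan [247.3, 189.9, 88.0, 55.4] 0.8
side bowl [239.0, 110.7, 62.6, 45.0] 0.81
side rack [247.9, 308.4, 73.7, 74.0] 0.63
1.65
```

```bash
python3 - <<'E'
import cv2
t=cv2.imread('pics/a_top.png');s=cv2.imread('pics/a_side.png')
cv2.imwrite('pics/c1.png',cv2.resize(t[145:255,85:295],None,fx=3.8,fy=3.8,interpolation=cv2.INTER_CUBIC))
cv2.imwrite('pics/c2.png',cv2.resize(s[150:245,190:310],None,fx=6,fy=6,interpolation=cv2.INTER_CUBIC))
cv2.imwrite('pics/c3.png',cv2.resize(t[175:250,315:390],None,fx=7,fy=7,interpolation=cv2.INTER_CUBIC))
E
```

```text
(no output)
```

View pics/c1.png

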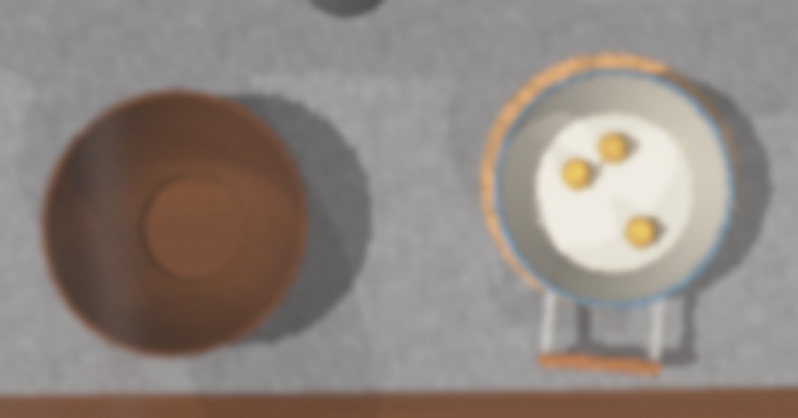

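View pics/c2.png

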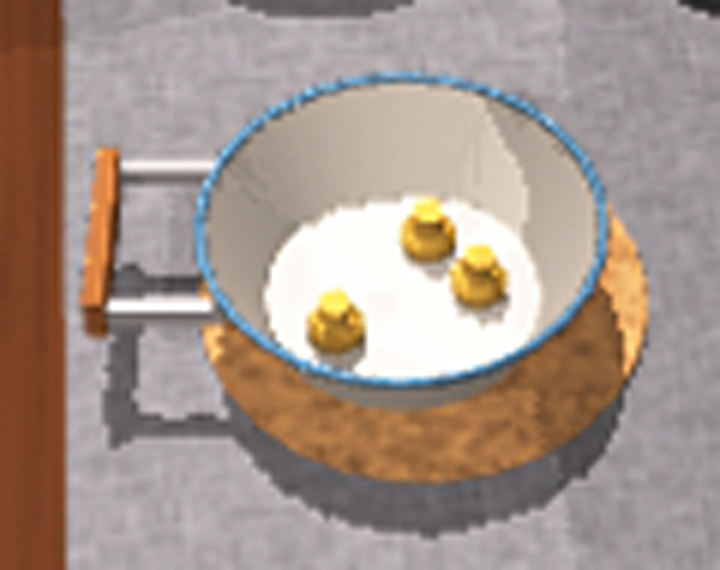

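View pics/c3.png

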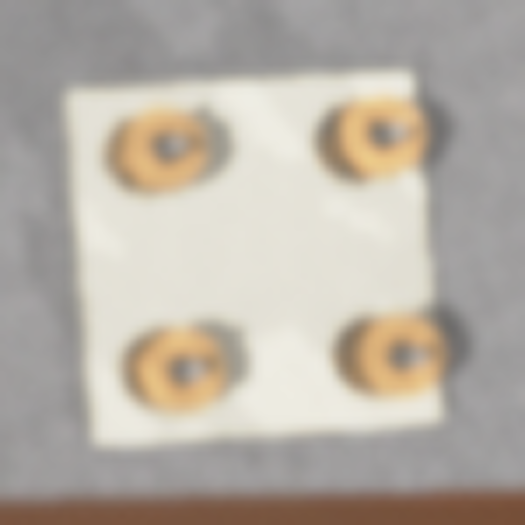

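```bash
cat > fit.py <<'E'
from h import *
from scipy.optimize import least_squares
def circ(n,c,z,r):
    a=np.linspace(0,2*np.pi,72,endpoint=False)
    return np.array([proj(n,[c[0]+r*np.cos(t),c[1]+r*np.sin(t),z],circ.P[n]) for t in a])
circ.P={n:vision.camera_params(n) for n in('top','side')}
def fit(obs,z,r,x0):  # obs: list of (cam,[l,r,t,b]) with None
    def f(x):
        e=[]
        for n,b in obs:
            p=circ(n,x,z,r); m=[p[:,0].min(),p[:,0].max(),p[:,1].min(),p[:,1].max()]
            e+=[m[i]-b[i] for i in range(4) if b[i] is not None]
        return e
    s=least_squares(f,x0,diff_step=1e-3); return s.x,np.round(s.fun,2)
E
python3 - <<'E'
from fit import *
np.set_printoptions(precision=4,suppress=True)
g=lambda b,s,ox,oy:[None if v is None else (v+.5)/s-.5+(ox if i<2 else oy) for i,v in enumerate(b)]
T=lambda *b:('top',g(b,3.8,85,145)); S=lambda *b:('side',g(b,6,190,150))
print('bowl',fit([T(42,306,90,355)],.065,.1,[.56,.32]))
print('pan both',fit([T(495,732,70,305),S(196,608,72,385)],.058,.088,[.58,0]))
print('pan top',fit([T(495,732,70,305)],.058,.088,[.58,0]))
print('pan side',fit([S(196,608,72,385)],.058,.088,[.58,0]))
print('mat',fit([T(481,None,52,None),S(None,649,None,483)],.006,.1,[.58,0]))
# slat ends, top crop: (542,359),(659,369)
P=circ.P
for uv in((541,358),(660,368)):
    u=((uv[0]+.5)/3.8-.5+85,(uv[1]+.5)/3.8-.5+145); print('slat top',at_z('top',u,.052,P['top']))
for uv in((105,152),(94,310)):
    u=((uv[0]+.5)/6-.5+190,(uv[1]+.5)/6-.5+150); print('slat side',at_z('side',u,.058,P['side']))
for uv in((67,92),(415,70),(443,424),(95,447)):
    u=((uv[0]+.5)/7-.5+315,(uv[1]+.5)/7-.5+175); print('rack',at_z('top',u,.015,P['top']))
for uv in((160,150),(382,138),(398,354),(178,370)):
    u=((uv[0]+.5)/7-.5+315,(uv[1]+.5)/7-.5+175); print('reel top',at_z('top',u,.053,P['top']))
E
```

```text
bowl (array([0.5593, 0.327 ]), array([-0.9 ,  0.88, -1.02,  0.97]))
pan both (array([0.5813, 0.004 ]), array([-0.13,  0.21, -0.07,  0.59,  0.47,  0.02,  0.34, -0.38]))
pan top (array([0.582 , 0.0041]), array([-0.17,  0.17, -0.33,  0.32]))
pan side (array([0.5806, 0.0038]), array([ 0.22, -0.22,  0.4 , -0.3 ]))
mat (array([0.5908, 0.0044]), array([ 0.63,  0.39,  0.29, -0.71]))
slat top [0.4568 0.0588 0.052 ]
slat top [ 0.4484 -0.0285  0.052 ]
slat side [0.4537 0.0563 0.058 ]
slat side [ 0.4479 -0.0336  0.058 ]
rack [ 0.6009 -0.2259  0.015 ]
rack [ 0.6086 -0.3752  0.015 ]
rack [ 0.4595 -0.3808  0.015 ]
rack [ 0.4526 -0.2332  0.015 ]
reel top [ 0.5731 -0.2551  0.053 ]
reel top [ 0.5769 -0.3469  0.053 ]
reel top [ 0.4892 -0.3499  0.053 ]
reel top [ 0.4842 -0.2594  0.053 ]
```

3 knobs and 4 reels. The pan is at about (0.5815, 0.004) with yaw about -0.075, its slat at (0.452, 0.0137), the bowl at (0.559, 0.327), and the mat centre near (0.591, 0.004). Now I'll work out the approach.

```bash
cat >> h.py <<'E'
def down(phi):
    c,s=np.cos(phi),np.sin(phi)
    return R.from_matrix(np.array([[c,0,-s],[s,0,c],[0,-1,0]]))
def inc(pos,rt,p0=None,r0=None):
    o=ctrl.get_obs(); p0=o['eef_pos'] if p0 is None else p0; r0=rot() if r0 is None else r0
    d=r0.inv().apply(np.array(pos)-p0)*100; a=(r0.inv()*rt).as_rotvec()
    return dict(zip('x y z ax ay az'.split(),[float(v) for v in np.round(np.r_[d,a],3)]))
E
python3 - <<'E'
from h import *
print(inc([.452,.0137,.19],down(-.075)))
E
```

```text
{'x': -38.587, 'y': 6.63, 'z': 41.075, 'ax': -0.0, 'ay': -1.034, 'az': -0.0}
```

apply_moves(increments=[{"x": -38.6, "y": 6.6, "z": 41.1, "ax": 0, "ay": -1.034, "az": 0, "grip": 0.5}, {"x": -38.6, "y": 6.6, "z": 41.1, "ax": 0, "ay": -1.034, "az": 0, "grip": 0.5}, {"x": -38.6, "y": 6.6, "z": 41.1, "ax": 0, "ay": -1.034, "az": 0, "grip": 0.5}, {"x": -38.6, "y": 6.6, "z": 41.1, "ax": 0, "ay": -1.034, "az": 0, "grip": 0.5}, {"x": -38.6, "y": 6.6, "z": 41.1, "ax": 0, "ay": -1.034, "az": 0, "grip": 0.5}, {"x": -38.6, "y": 6.6, "z": 41.1, "ax": 0, "ay": -1.034, "az": 0, "grip": 0.5}, {"x": -38.6, "y": 6.6, "z": 41.1, "ax": 0, "ay": -1.034, "az": 0, "grip": 0.5}, {"x": -38.6, "y": 6.6, "z": 41.1, "ax": 0, "ay": -1.034, "az": 0, "grip": 0.5}, {"x": -38.6, "y": 6.6, "z": 41.1, "ax": 0, "ay": -1.034, "az": 0, "grip": 0.5}, {"x": -38.6, "y": 6.6, "z": 41.1, "ax": 0, "ay": -1.034, "az": 0, "grip": 0.5}, {"x": -38.6, "y": 6.6, "z": 41.1, "ax": 0, "ay": -1.034, "az": 0, "grip": 0.5}, {"x": -38.6, "y": 6.6, "z": 41.1, "ax": 0, "ay": -1.034, "az": 0, "grip": 0.5}])

```text
time_s: 3.15
eef_pos: [0.4521, 0.0126, 0.1905]
eef_rot: [-0.706, 0.707, -0.027, 0.027]
wrist_force: [-0.1, -0.6, -0.2]
opening: 0.498
```

```bash
python3 - <<'E'
from h import *
np.set_printoptions(precision=4,suppress=True)
o=ctrl.get_obs(); print(o['q'],o['eef_pos'],o['opening'],o['time_s'])
print(rot().as_matrix())
shot('wrist','b_wrist.png');shot('side','b_side.png')
print(inc([.452,.0137,.052],down(-.075)))
for r in pinpoint('wrist','pan_grip'): print(r['p'],r['xy'],at_z('wrist',r['xy'],.046))
print(proj('wrist',[.452,.0137,.046]),proj('wrist',[.452,.0137,.058]))
E
```

```text
[-0.2353 -0.0259  1.9696 -0.0004  1.1976 -0.1584] [0.4521 0.0126 0.1905] 0.49762688236482955 3.15
[[ 0.9971  0.0003  0.0767]
 [-0.0767 -0.0004  0.9971]
 [ 0.0003 -1.     -0.0004]]
{'x': -0.029, 'y': 13.851, 'z': 0.122, 'ax': 0.0, 'ay': -0.003, 'az': 0.0}
0.92 [257.1, 184.3] [0.4528 0.0154 0.046 ]
[256.3514 186.0407] [256.3534 190.021 ]
```

View pics/b_wrist.png

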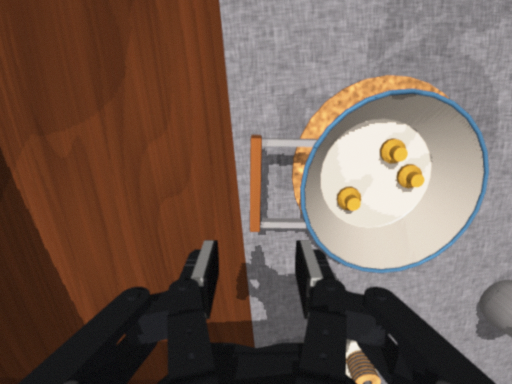

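View pics/b_side.png

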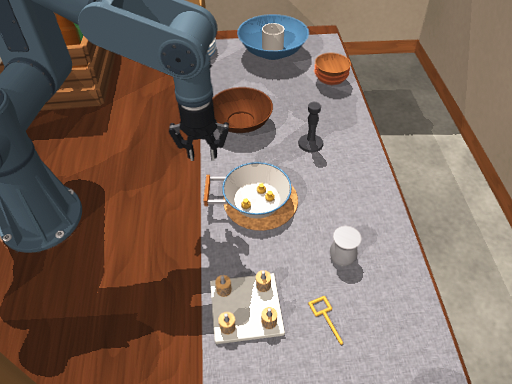

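The wrist view shows the slat at column 256, midway between the fingers at 215 and 297, with about 2 mm of y offset. Descend and grip.

apply_moves(increments=[{"y": 6, "z": 0.15, "ay": 0, "grip": 0.5}, {"y": 10, "z": 0.15, "grip": 0.5}, {"y": 12.5, "z": 0.15, "grip": 0.5}, {"y": 13.8, "z": 0.15, "grip": 0.5}, {"y": 13.8, "z": 0.15, "grip": 0.5}, {"y": 13.8, "z": 0.15, "grip": 1}, {"y": 13.8, "z": 0.15, "grip": 1}, {"y": 13.8, "z": 0.15, "grip": 1}, {"y": 13.8, "z": 0.15, "grip": 1}, {"y": 13.8, "z": 0.15, "grip": 1}, {"y": 13.8, "z": 0.15, "grip": 1}, {"y": 13.8, "z": 0.15, "grip": 1}])

```text
invalid input
```

```bash
python3 - <<'E'
from h import *
np.set_printoptions(precision=4,suppress=True)
o=ctrl.get_obs(); print(o['q'],o['eef_pos'],o['opening'],o['time_s'],o['wrist_force'])
shot('side','c_side.png')
t=cv2.imread('pics/c_side.png');cv2.imwrite('pics/c_side2.png',cv2.resize(t[100:260,150:330],None,fx=4,fy=3.7))
E
```

```text
[-0.2356 -0.026   1.9696 -0.0001  1.1975 -0.158 ] [0.4522 0.0126 0.1905] 0.5000463338503119 3.3 [ 0.1298 -0.7646 -0.2841]
```

View pics/c_side2.png

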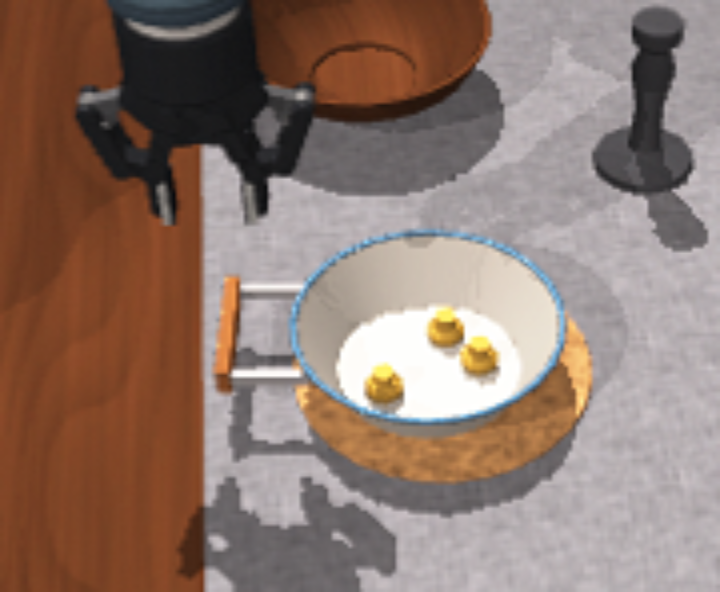

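The call was refused because every field is needed in each row. Nothing moved. Sending it again in full.

apply_moves(increments=[{"x": 0, "y": 6, "z": 0.15, "ax": 0, "ay": 0, "az": 0, "grip": 0.5}, {"x": 0, "y": 10, "z": 0.15, "ax": 0, "ay": 0, "az": 0, "grip": 0.5}, {"x": 0, "y": 12.5, "z": 0.15, "ax": 0, "ay": 0, "az": 0, "grip": 0.5}, {"x": 0, "y": 13.8, "z": 0.15, "ax": 0, "ay": 0, "az": 0, "grip": 0.5}, {"x": 0, "y": 13.8, "z": 0.15, "ax": 0, "ay": 0, "az": 0, "grip": 0.5}, {"x": 0, "y": 13.8, "z": 0.15, "ax": 0, "ay": 0, "az": 0, "grip": 0.5}, {"x": 0, "y": 13.8, "z": 0.15, "ax": 0, "ay": 0, "az": 0, "grip": 1}, {"x": 0, "y": 13.8, "z": 0.15, "ax": 0, "ay": 0, "az": 0, "grip": 1}, {"x": 0, "y": 13.8, "z": 0.15, "ax": 0, "ay": 0, "az": 0, "grip": 1}, {"x": 0, "y": 13.8, "z": 0.15, "ax": 0, "ay": 0, "az": 0, "grip": 1}, {"x": 0, "y": 13.8, "z": 0.15, "ax": 0, "ay": 0, "az": 0, "grip": 1}, {"x": 0, "y": 13.8, "z": 0.15, "ax": 0, "ay": 0, "az": 0, "grip": 1}])

```text
time_s: 4.85
eef_pos: [0.4527, 0.0141, 0.053]
eef_rot: [-0.706, 0.707, -0.027, 0.028]
wrist_force: [-2.3, -0.9, 6.0]
opening: 0.101
```

```bash
python3 - <<'E'
from h import *
np.set_printoptions(precision=4,suppress=True)
o=ctrl.get_obs(); print(o['q'],o['eef_pos'],o['opening'],o['time_s'],o['wrist_force'])
shot('side','d_side.png')
t=cv2.imread('pics/d_side.png');cv2.imwrite('pics/d_side2.png',cv2.resize(t[100:260,150:330],None,fx=4,fy=3.7))
E
```

```text
[-0.2319  0.2195  2.0434 -0.0003  0.8776 -0.1545] [0.4527 0.0141 0.053 ] 0.10149215108008561 4.85 [-2.3237 -0.8796  5.9562]
```

View pics/d_side2.png

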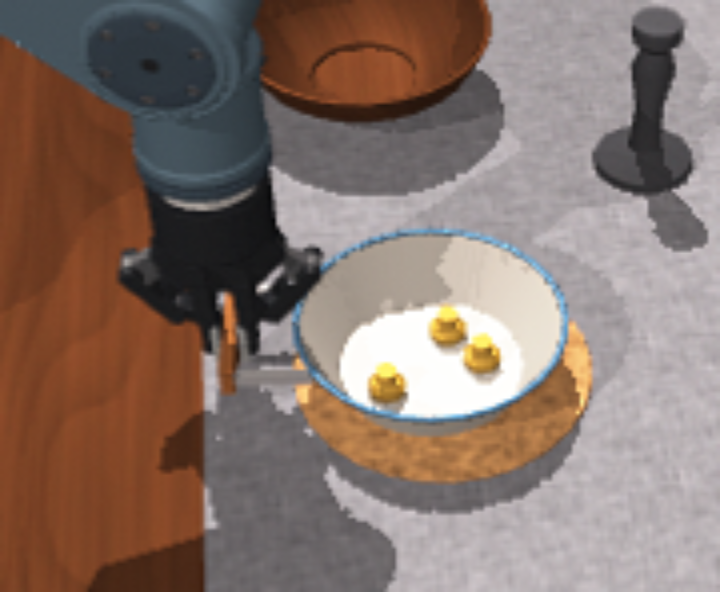

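The slat is gripped, and the opening of about 9 mm fits. Lift.

apply_moves(increments=[{"x": 0, "y": -1, "z": 0, "ax": 0, "ay": 0, "az": 0, "grip": 1}, {"x": 0, "y": -3, "z": 0, "ax": 0, "ay": 0, "az": 0, "grip": 1}, {"x": 0, "y": -6, "z": 0, "ax": 0, "ay": 0, "az": 0, "grip": 1}, {"x": 0, "y": -9, "z": 0, "ax": 0, "ay": 0, "az": 0, "grip": 1}, {"x": 0, "y": -12, "z": 0, "ax": 0, "ay": 0, "az": 0, "grip": 1}, {"x": 0, "y": -15, "z": 0, "ax": 0, "ay": 0, "az": 0, "grip": 1}, {"x": 0, "y": -18, "z": 0, "ax": 0, "ay": 0, "az": 0, "grip": 1}, {"x": 0, "y": -20, "z": 0, "ax": 0, "ay": 0, "az": 0, "grip": 1}, {"x": 0, "y": -22, "z": 0, "ax": 0, "ay": 0, "az": 0, "grip": 1}, {"x": 0, "y": -22, "z": 0, "ax": 0, "ay": 0, "az": 0, "grip": 1}, {"x": 0, "y": -22, "z": 0, "ax": 0, "ay": 0, "az": 0, "grip": 1}])

```text
time_s: 6.28
eef_pos: [0.4517, 0.0144, 0.2721]
eef_rot: [-0.707, 0.707, -0.027, 0.027]
wrist_force: [-0.9, -0.3, -3.1]
opening: 0.105
```

```bash
python3 - <<'E'
from h import *
np.set_printoptions(precision=4,suppress=True)
o=ctrl.get_obs(); print(o['q'],o['eef_pos'],o['opening'],o['time_s'],o['wrist_force'],o['torque'])
shot('side','e_side.png');shot('top','e_top.png')
a=cv2.imread('pics/e_side.png');b=cv2.imread('pics/e_top.png')
cv2.imwrite('pics/e.png',cv2.resize(np.vstack([a[:260],b[100:280]]),None,fx=1.35,fy=1.35))
E
```

```text
[-0.2316 -0.1191  1.8828 -0.0003  1.3786 -0.1545] [0.4517 0.0144 0.2721] 0.10457515945501092 6.275 [-0.9201 -0.2662 -3.068 ] [0.0842 0.3765 0.0095]
```

View pics/e.png

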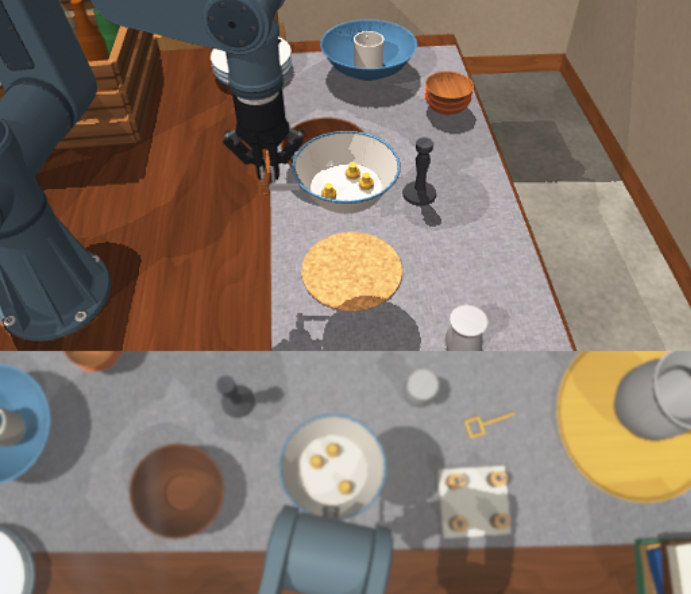

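```bash
python3 - <<'E'
from fit import *
np.set_printoptions(precision=4,suppress=True)
D=[([-1.3153,.1815,1.608,0,1.3538,-.2063],[.2561,-.5143,.2554]),([-.2353,-.0259,1.9696,0,1.1976,-.1584],[.4521,.0126,.1905]),([-.2319,.2195,2.0434,0,.8776,-.1545],[.4527,.0141,.053]),([-.2316,-.1191,1.8828,0,1.3786,-.1545],[.4517,.0144,.2721])]
A=[];b=[]
for q,p in D:
    c,s=np.cos(q[0]),np.sin(q[0]); r=p[0]*c+p[1]*s; l=-p[0]*s+p[1]*c
    print(r,l,sum([q[1],q[2],q[4]]))
    a2=q[1];a3=q[1]+q[2]
    # r = r0+L1 sin a2 + L2 sin a3 + e cos a3 ; z = h + L1 cos a2 + L2 cos a3 - e sin a3 
    A+= [[1,0,np.sin(a2),np.sin(a3),np.cos(a3)],[0,1,np.cos(a2),np.cos(a3),-np.sin(a3)]]; b+=[r,p[2]]
s=np.linalg.lstsq(np.array(A),b,rcond=None); print(s[0],np.array(A)@s[0]-b)
im=cv2.imread('pics/e_side.png');hsv=cv2.cvtColor(im,cv2.COLOR_BGR2HSV)
m=cv2.inRange(hsv,(8,90,120),(25,255,255)); m[:165]=0;m[235:]=0;m[:,:210]=0;m[:,310:]=0
n,l,st,_=cv2.connectedComponentsWithStats(m); i=1+st[1:,4].argmax(); x,y,w,h,a=st[i]; print(x,y,w,h,a)
print(fit([('side',[x-.5,x+w-.5,y-.5,y+h-.5])],.003,.1,[.59,.004]),fit([('side',[x-.5,x+w-.5,y-.5,None])],.006,.1,[.59,.004]))
E
```

```text
0.5623278234806655 0.117809672520967 3.1433
0.4367046358479291 0.11765301113412961 3.1413
0.4373413294374087 0.11776528166620215 3.1405000000000003
0.4363344784270009 0.11769652898805918 3.1423
[0.     0.0188 0.4371 0.5138 0.0838] [ 0.  0.  0.  0. -0. -0. -0. -0.]
223 172 75 59 3430
(array([0.5894, 0.0047]), array([ 0.07, -0.07,  0.63, -0.5 ])) (array([0.5893, 0.0044]), array([-0.01,  0.01, -0.  ]))
```

The pan hangs level; the 3.07 N weight matches the pan plus 3 knobs. The mat centre is refined to (0.5894, 0.0045). Next I'll carry the pan to the bowl at height.

```bash
python3 - <<'E'
from h import *
print(inc([.43,.335,.25],down(0.0)))
E
```

```text
{'x': -4.625, 'y': 2.184, 'z': 31.798, 'ax': -0.0, 'ay': -0.077, 'az': -0.001}
```

apply_moves(increments=[{"x": -0.5, "y": 0.2, "z": 2, "ax": 0, "ay": 0, "az": 0, "grip": 1}, {"x": -1, "y": 0.5, "z": 5, "ax": 0, "ay": -0.02, "az": 0, "grip": 1}, {"x": -1.5, "y": 0.8, "z": 9, "ax": 0, "ay": -0.03, "az": 0, "grip": 1}, {"x": -2, "y": 1, "z": 13, "ax": 0, "ay": -0.04, "az": 0, "grip": 1}, {"x": -2.5, "y": 1.2, "z": 17, "ax": 0, "ay": -0.05, "az": 0, "grip": 1}, {"x": -3, "y": 1.5, "z": 21, "ax": 0, "ay": -0.06, "az": 0, "grip": 1}, {"x": -3.5, "y": 1.8, "z": 25, "ax": 0, "ay": -0.077, "az": 0, "grip": 1}, {"x": -4, "y": 2, "z": 28, "ax": 0, "ay": -0.077, "az": 0, "grip": 1}, {"x": -4.6, "y": 2.2, "z": 30.5, "ax": 0, "ay": -0.077, "az": 0, "grip": 1}, {"x": -4.6, "y": 2.2, "z": 31.8, "ax": 0, "ay": -0.077, "az": 0, "grip": 1}, {"x": -4.6, "y": 2.2, "z": 31.8, "ax": 0, "ay": -0.077, "az": 0, "grip": 1}])

```text
time_s: 7.75
eef_pos: [0.4301, 0.3352, 0.2492]
eef_rot: [-0.707, 0.707, -0.0, -0.001]
wrist_force: [-0.0, 0.8, -3.2]
opening: 0.104
```

apply_moves(increments=[{"x": 0, "y": 0, "z": 0, "ax": 0.08, "ay": 0, "az": 0, "grip": 1}, {"x": 0, "y": 0, "z": 0, "ax": 0.18, "ay": 0, "az": 0, "grip": 1}, {"x": 0, "y": 0, "z": 0, "ax": 0.18, "ay": 0, "az": 0, "grip": 1}])

```text
time_s: 8.12
eef_pos: [0.4305, 0.3331, 0.2489]
eef_rot: [0.767, -0.641, 0.002, -0.0]
wrist_force: [-0.3, -0.6, -2.9]
opening: 0.105
```

```bash
python3 - <<'E'
from h import *
np.set_printoptions(precision=4,suppress=True)
o=ctrl.get_obs(); print(o['q'],o['eef_pos'],o['opening'],o['time_s'],o['wrist_force'],o['torque'])
print(rot().as_matrix())
shot('side','f_side.png');shot('top','f_top.png')
a=cv2.imread('pics/f_side.png');b=cv2.imread('pics/f_top.png')
cv2.imwrite('pics/f.png',cv2.resize(np.vstack([a[:260],b[100:280]]),None,fx=1.35,fy=1.35))
E
```

```text
[0.3466 0.0566 1.7696 0.1766 1.2611 0.3   ] [0.4305 0.3331 0.2489] 0.10540194660045396 8.125 [-0.2938 -0.59   -2.8655] [-0.1996  0.3674  0.0096]
[[ 1.     -0.0023  0.003 ]
 [-0.0025  0.1771  0.9842]
 [-0.0028 -0.9842  0.1771]]
```

View pics/f.png

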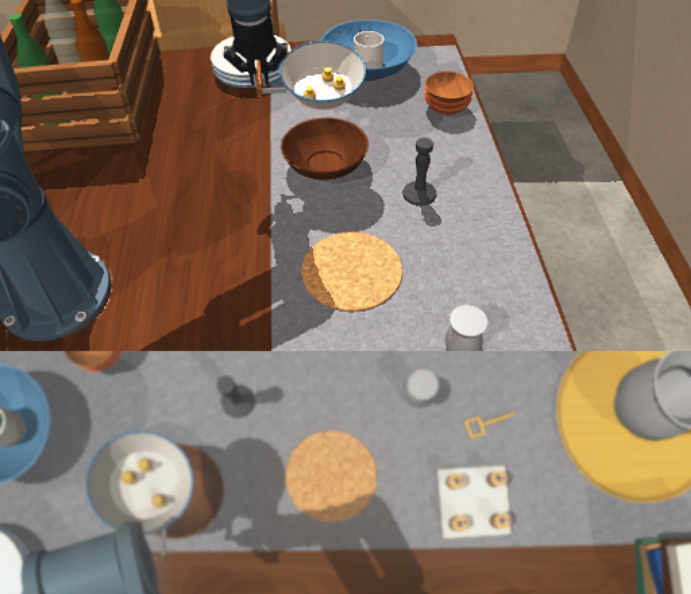

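q4 goes positive, the side with range to spare, and the mouth tips toward -y. Re-measure the bowl before pouring.

```bash
python3 - <<'E'
from fit import *
np.set_printoptions(precision=4,suppress=True)
for f in ('a_side','f_side'):
    im=cv2.imread(f'pics/{f}.png'); cv2.imwrite(f'pics/z_{f}.png',cv2.resize(im[75:150,195:290],None,fx=6,fy=6,interpolation=cv2.INTER_CUBIC))
a=cv2.imread('pics/z_a_side.png');b=cv2.imread('pics/z_f_side.png');cv2.imwrite('pics/z.png',cv2.resize(np.vstack([a,b]),None,fx=.66,fy=.66))
for c in ([.5593,.327],[.5593,.317]):
    print(fit.__name__,circ('side',c,.065,.1).min(0),circ('side',c,.065,.1).max(0))
    g=circ('side',c,.065,.1)
    for p in g: cv2.circle(b,tuple(int(v) for v in ((p-[195,75]+.5)*6)),2,(0,255,0) if c[1]>.32 else (255,255,0),-1)
cv2.imwrite('pics/z.png',b)
E
```

```text
fit [207.667  85.919] [273.4871 127.6166]
fit [207.7055  87.8045] [273.8498 129.9209]
```

View pics/z.png

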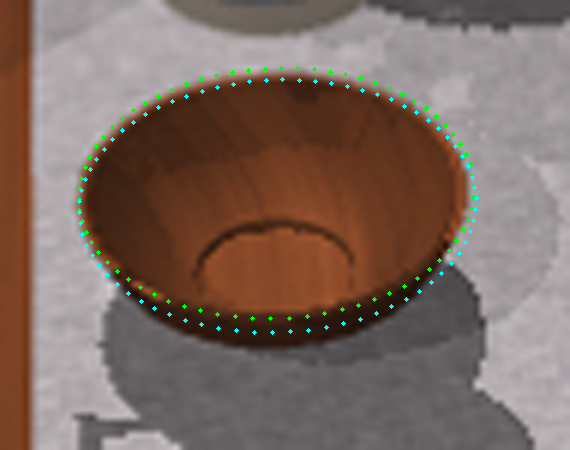

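apply_moves(increments=[{"x": 0, "y": 1, "z": 0.3, "ax": 0.08, "ay": 0, "az": 0, "grip": 1}, {"x": -0.1, "y": 2, "z": 0.5, "ax": 0.18, "ay": 0, "az": 0, "grip": 1}, {"x": -0.2, "y": 3, "z": 0.8, "ax": 0.3, "ay": 0, "az": 0, "grip": 1}, {"x": -0.2, "y": 4, "z": 1.1, "ax": 0.42, "ay": 0, "az": 0, "grip": 1}, {"x": -0.2, "y": 4.7, "z": 1.1, "ax": 0.54, "ay": 0, "az": 0, "grip": 1}, {"x": -0.2, "y": 4.7, "z": 1.1, "ax": 0.66, "ay": 0, "az": 0, "grip": 1}, {"x": -0.2, "y": 4.7, "z": 1.1, "ax": 0.76, "ay": 0, "az": 0, "grip": 1}, {"x": -0.2, "y": 4.7, "z": 1.1, "ax": 0.82, "ay": 0, "az": 0, "grip": 1}, {"x": -0.2, "y": 4.7, "z": 1.1, "ax": 0.82, "ay": 0, "az": 0, "grip": 1}])

```text
time_s: 9.35
eef_pos: [0.4284, 0.3528, 0.2039]
eef_rot: [0.959, -0.284, 0.002, 0.0]
wrist_force: [-0.3, -0.0, -2.8]
opening: 0.107
```

```bash
python3 - <<'E'
from h import *
np.set_printoptions(precision=4,suppress=True)
o=ctrl.get_obs(); print(o['q'],o['eef_pos'],o['opening'],o['time_s'],o['wrist_force'],o['torque'])
print(rot().as_matrix())
shot('side','g_side.png');shot('top','g_top.png')
a=cv2.imread('pics/g_side.png');b=cv2.imread('pics/g_top.png')
cv2.imwrite('pics/g.png',cv2.resize(np.hstack([a[:200,160:360],b[130:330,50:250]]),None,fx=1.99,fy=2))
E
```

```text
[-0.0269  0.1622  2.0656  1.082   1.2521 -0.5801] [0.4284 0.3528 0.2039] 0.1074584925587947 9.35 [-0.2668 -0.0257 -2.8254] [-0.8709  0.3187 -0.0258]
[[ 1.     -0.0018  0.0042]
 [-0.0008  0.8388  0.5445]
 [-0.0045 -0.5445  0.8388]]
```

View pics/g.png

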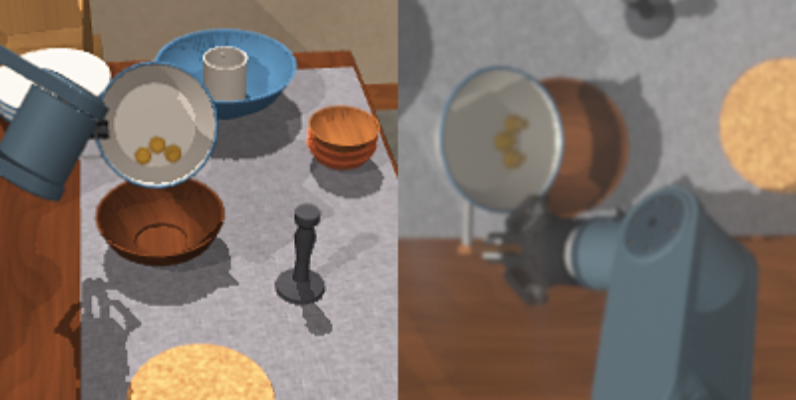

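At 57° of roll the knobs have slid to the -y wall over the bowl. Continue slowly to about 115°.

apply_moves(increments=[{"x": 0, "y": 0.4, "z": -0.6, "ax": 0.1, "ay": 0, "az": 0, "grip": 1}, {"x": 0, "y": 0.8, "z": -1.2, "ax": 0.2, "ay": 0, "az": 0, "grip": 1}, {"x": 0, "y": 0.8, "z": -1.2, "ax": 0.3, "ay": 0, "az": 0, "grip": 1}, {"x": 0, "y": 0.8, "z": -1.2, "ax": 0.4, "ay": 0, "az": 0, "grip": 1}, {"x": 0, "y": 0.8, "z": -1.2, "ax": 0.5, "ay": 0, "az": 0, "grip": 1}, {"x": 0, "y": 0.8, "z": -1.2, "ax": 0.6, "ay": 0, "az": 0, "grip": 1}, {"x": 0, "y": 0.8, "z": -1.2, "ax": 0.7, "ay": 0, "az": 0, "grip": 1}, {"x": 0, "y": 0.8, "z": -1.2, "ax": 0.8, "ay": 0, "az": 0, "grip": 1}, {"x": 0, "y": 0.8, "z": -1.2, "ax": 0.9, "ay": 0, "az": 0, "grip": 1}, {"x": 0, "y": 0.8, "z": -1.2, "ax": 1.0, "ay": 0, "az": 0, "grip": 1}, {"x": 0, "y": 0.8, "z": -1.2, "ax": 1.0, "ay": 0, "az": 0, "grip": 1}, {"x": 0, "y": 0.8, "z": -1.2, "ax": 1.0, "ay": 0, "az": 0, "grip": 1}])

```text
time_s: 10.95
eef_pos: [0.4289, 0.354, 0.1907]
eef_rot: [0.978, 0.209, 0.0, 0.001]
wrist_force: [0.6, 1.0, -2.0]
opening: 0.108
```

```bash
python3 - <<'E'
from h import *
np.set_printoptions(precision=4,suppress=True)
o=ctrl.get_obs(); print(o['q'],o['eef_pos'],o['opening'],o['time_s'],o['wrist_force'],o['torque'])
print(rot().as_matrix())
shot('side','i_side.png');shot('top','i_top.png')
a=cv2.imread('pics/i_side.png');b=cv2.imread('pics/i_top.png')
cv2.imwrite('pics/i.png',cv2.resize(np.hstack([a[:200,160:360],b[130:330,50:250]]),None,fx=1.99,fy=2))
E
```

```text
[-0.075   0.8994  1.9265  1.6379  1.9941 -1.2236] [0.4289 0.354  0.1907] 0.10759339417520246 10.95 [ 0.6376  0.993  -1.9698] [-0.8458  0.2738 -0.0228]
[[ 1.     -0.001   0.0012]
 [ 0.0014  0.9123 -0.4095]
 [-0.0007  0.4095  0.9123]]
```

View pics/i.png

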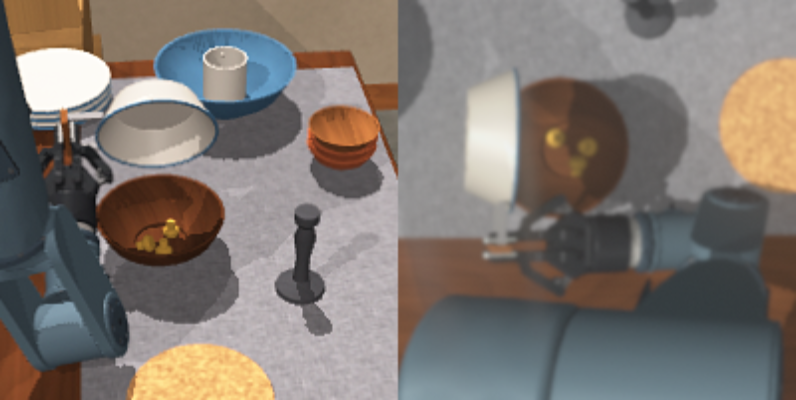

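All three knobs lie in the bowl (about (555,138), (587,147), (577,165) in the crop) and the pan is empty. The wrist now reads about 2.3 N. Raise and roll back.

```bash
python3 - <<'E'
from h import *
print(inc([.43,.34,.27],down(0.0)))
E
```

```text
{'x': 0.093, 'y': 1.99, 'z': 7.739, 'ax': -1.993, 'ay': 0.0, 'az': -0.0}
```

apply_moves(increments=[{"x": 0, "y": 1, "z": 2.5, "ax": 0, "ay": 0, "az": 0, "grip": 1}, {"x": 0, "y": 2, "z": 5, "ax": -0.1, "ay": 0, "az": 0, "grip": 1}, {"x": 0, "y": 3, "z": 7, "ax": -0.22, "ay": 0, "az": 0, "grip": 1}, {"x": 0, "y": 3, "z": 7.5, "ax": -0.36, "ay": 0, "az": 0, "grip": 1}, {"x": 0, "y": 3, "z": 7.5, "ax": -0.5, "ay": 0, "az": 0, "grip": 1}, {"x": 0, "y": 3, "z": 7.5, "ax": -0.64, "ay": 0, "az": 0, "grip": 1}, {"x": 0, "y": 3, "z": 7.5, "ax": -0.78, "ay": 0, "az": 0, "grip": 1}, {"x": 0, "y": 3, "z": 7.5, "ax": -0.92, "ay": 0, "az": 0, "grip": 1}, {"x": 0, "y": 3, "z": 7.5, "ax": -1.06, "ay": 0, "az": 0, "grip": 1}, {"x": 0, "y": 3, "z": 7.5, "ax": -1.2, "ay": 0, "az": 0, "grip": 1}, {"x": 0, "y": 3, "z": 7.5, "ax": -1.34, "ay": 0, "az": 0, "grip": 1}, {"x": 0, "y": 3, "z": 7.5, "ax": -1.4, "ay": 0, "az": 0, "grip": 1}])

```text
time_s: 12.55
eef_pos: [0.4288, 0.3503, 0.2739]
eef_rot: [0.882, -0.471, -0.002, -0.0]
wrist_force: [0.1, -0.1, -2.8]
opening: 0.105
```

```bash
python3 - <<'E'
from h import *
print(inc([.43,.34,.27],down(0.0)),ctrl.get_obs()['q'])
print(inc([.459,.0045,.27],down(0.0)))
E
```

```text
{'x': 0.119, 'y': -0.245, 'z': -1.071, 'ax': -0.591, 'ay': 0.002, 'az': 0.003} [ 0.15609615 -0.03340167  1.90330612  0.62148759  1.23457739 -0.04620165]
{'x': 2.981, 'y': -18.919, 'z': -28.948, 'ax': -0.591, 'ay': 0.002, 'az': 0.003}
```

apply_moves(increments=[{"x": 0.1, "y": -0.2, "z": -1, "ax": -0.14, "ay": 0, "az": 0, "grip": 1}, {"x": 0.1, "y": -0.2, "z": -1, "ax": -0.28, "ay": 0, "az": 0, "grip": 1}, {"x": 0.5, "y": -3, "z": -5, "ax": -0.42, "ay": 0, "az": 0, "grip": 1}, {"x": 1, "y": -5.5, "z": -9, "ax": -0.54, "ay": 0, "az": 0, "grip": 1}, {"x": 1.5, "y": -8.5, "z": -13, "ax": -0.591, "ay": 0.002, "az": 0.003, "grip": 1}, {"x": 2, "y": -11, "z": -17, "ax": -0.591, "ay": 0.002, "az": 0.003, "grip": 1}, {"x": 2.5, "y": -14, "z": -21, "ax": -0.591, "ay": 0.002, "az": 0.003, "grip": 1}, {"x": 2.8, "y": -16.5, "z": -25, "ax": -0.591, "ay": 0.002, "az": 0.003, "grip": 1}, {"x": 3, "y": -18.2, "z": -28, "ax": -0.591, "ay": 0.002, "az": 0.003, "grip": 1}, {"x": 3, "y": -18.9, "z": -28.9, "ax": -0.591, "ay": 0.002, "az": 0.003, "grip": 1}, {"x": 3, "y": -18.9, "z": -28.9, "ax": -0.591, "ay": 0.002, "az": 0.003, "grip": 1}, {"x": 3, "y": -18.9, "z": -28.9, "ax": -0.591, "ay": 0.002, "az": 0.003, "grip": 1}])

```text
time_s: 14.05
eef_pos: [0.4589, 0.0059, 0.2703]
eef_rot: [-0.707, 0.707, 0.001, -0.0]
wrist_force: [-0.2, 1.1, -2.1]
opening: 0.105
```

```bash
python3 - <<'E'
from h import *
np.set_printoptions(precision=4,suppress=True)
o=ctrl.get_obs(); print(o['q'],o['eef_pos'],o['opening'],o['time_s'],o['wrist_force'],o['torque'])
print(rot().as_matrix())
shot('side','j_side.png');shot('top','j_top.png')
a=cv2.imread('pics/j_side.png');b=cv2.imread('pics/j_top.png')
cv2.imwrite('pics/j1.png',cv2.resize(a[80:210,180:320],None,fx=5,fy=4.6,interpolation=cv2.INTER_CUBIC))
cv2.imwrite('pics/j2.png',cv2.resize(b[120:270,80:310],None,fx=3.4,fy=3.4,interpolation=cv2.INTER_CUBIC))
E
```

```text
[-0.2467 -0.1011  1.8701  0.0001  1.3719 -0.2476] [0.4589 0.0059 0.2703] 0.10487015216440211 14.05 [-0.2357  1.073  -2.1197] [-0.0925  0.2512 -0.0128]
[[ 1.      0.0007 -0.0009]
 [ 0.0009 -0.0001  1.    ]
 [ 0.0007 -1.     -0.0001]]
```

View pics/j1.png

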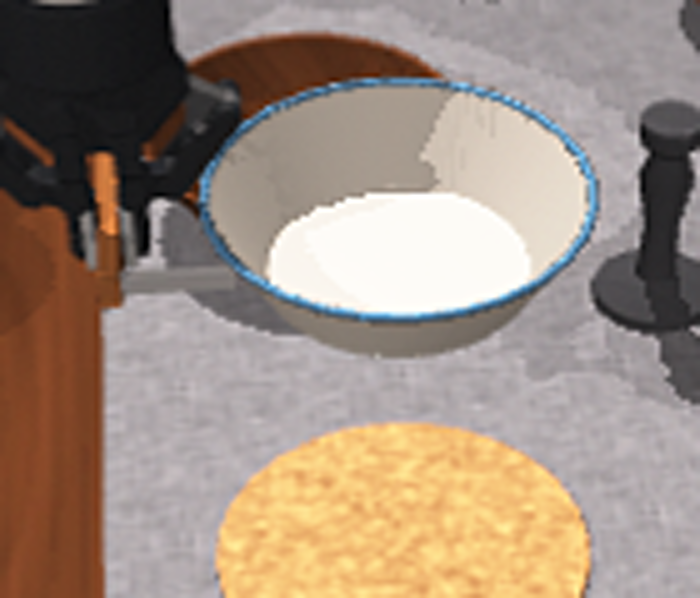

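View pics/j2.png

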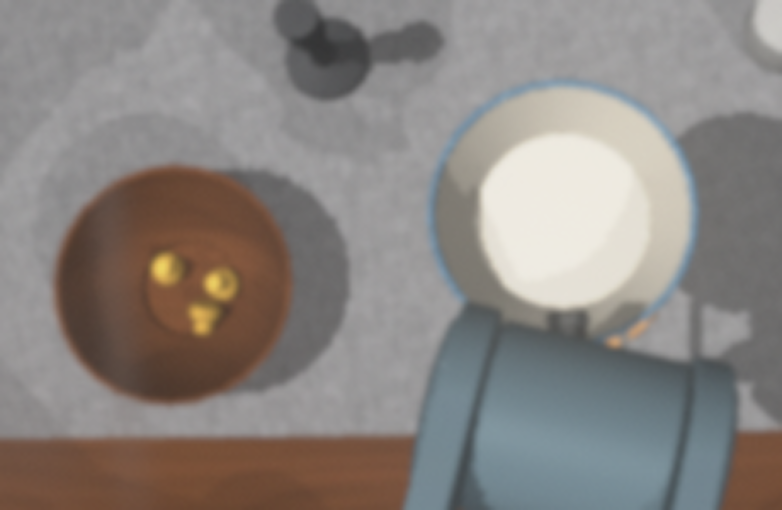

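```bash
python3 - <<'E'
from fit import *
np.set_printoptions(precision=4,suppress=True)
S=[(200.5)/5-.5+180,(599.5)/5-.5+180,78.5/4.6-.5+80,320.5/4.6-.5+80]
T=[430.5/3.4-.5+80,697.5/3.4-.5+80,80.5/3.4-.5+120]
for z in (.25,.265,.275,.285,.295): print(z,fit([('side',S)],z,.088,[.59,0]),fit([('top',T+[None])],z,.088,[.59,0]))
a=np.linspace(0,2*np.pi,72,endpoint=False)
def f(x):
    n=R.from_rotvec([x[3],x[4],0])
    pts=np.array([x[0],x[1],x[2]])+n.apply(np.c_[.088*np.cos(a),.088*np.sin(a),0*a]); e=[]
    for c,b in(('side',S),('top',T)):
        p=np.array([proj(c,q,circ.P[c]) for q in pts]); m=[p[:,0].min(),p[:,0].max(),p[:,1].min(),p[:,1].max()]
        e+=[m[i]-b[i] for i in range(len(b))]
    return e
s=least_squares(f,[.59,0,.28,0,0],diff_step=1e-4);print(s.x,s.fun)
E
```

```text
0.25 (array([0.5916, 0.0339]), array([ 1.85, -1.84,  1.55, -0.95])) (array([0.5962, 0.007 ]), array([ 1.19, -1.2 ,  0.03]))
0.265 (array([0.5902, 0.0172]), array([ 1.03, -1.02,  0.89, -0.54])) (array([0.593 , 0.0071]), array([ 0.52, -0.53,  0.01]))
0.275 (array([0.5893, 0.0061]), array([ 0.46, -0.46,  0.43, -0.27])) (array([0.5908, 0.0072]), array([ 0.07, -0.07,  0.  ]))
0.285 (array([ 0.5883, -0.005 ]), array([-0.13,  0.13, -0.04,  0.01])) (array([0.5886, 0.0072]), array([-0.4 ,  0.4 , -0.01]))
0.295 (array([ 0.5874, -0.0161]), array([-0.73,  0.73, -0.53,  0.3 ])) (array([0.5865, 0.0073]), array([-0.88,  0.89, -0.02]))
[ 0.5895  0.0069  0.2748  0.0104 -0.03  ] [ 0.664  -0.349  -0.1087 -0.0901  0.1562  0.0079  0.3388]
```

The pan is empty, with its rim centre at (0.5895, 0.0069, 0.275). Move 2.4 mm in -y and lower it.

apply_moves(increments=[{"x": 0, "y": 3, "z": -0.24, "ax": 0, "ay": 0, "az": 0, "grip": 1}, {"x": 0, "y": 6, "z": -0.24, "ax": 0, "ay": 0, "az": 0, "grip": 1}, {"x": 0, "y": 10, "z": -0.24, "ax": 0, "ay": 0, "az": 0, "grip": 1}, {"x": 0, "y": 14, "z": -0.24, "ax": 0, "ay": 0, "az": 0, "grip": 1}, {"x": 0, "y": 17, "z": -0.24, "ax": 0, "ay": 0, "az": 0, "grip": 1}, {"x": 0, "y": 19, "z": -0.24, "ax": 0, "ay": 0, "az": 0, "grip": 1}, {"x": 0, "y": 20.2, "z": -0.24, "ax": 0, "ay": 0, "az": 0, "grip": 1}, {"x": 0, "y": 21, "z": -0.24, "ax": 0, "ay": 0, "az": 0, "grip": 1}, {"x": 0, "y": 21.3, "z": -0.24, "ax": 0, "ay": 0, "az": 0, "grip": 1}, {"x": 0, "y": 21.3, "z": -0.24, "ax": 0, "ay": 0, "az": 0, "grip": 1}, {"x": 0, "y": 21.3, "z": -0.24, "ax": 0, "ay": 0, "az": 0, "grip": 1}])

```text
time_s: 15.52
eef_pos: [0.4597, 0.0035, 0.0578]
eef_rot: [-0.707, 0.707, 0.001, 0.0]
wrist_force: [0.2, 1.0, -2.0]
opening: 0.108
```

```bash
python3 - <<'E'
from h import *
np.set_printoptions(precision=4,suppress=True)
o=ctrl.get_obs(); print(o['eef_pos'],o['wrist_force'],o['torque'])
shot('side','k_side.png')
a=cv2.imread('pics/k_side.png')
cv2.imwrite('pics/k1.png',cv2.resize(a[140:245,180:320],None,fx=5,fy=5,interpolation=cv2.INTER_CUBIC))
E
```

```text
[0.4597 0.0035 0.0578] [ 0.1962  0.9815 -2.0147] [-0.0293  0.2987 -0.0316]
```

View pics/k1.png

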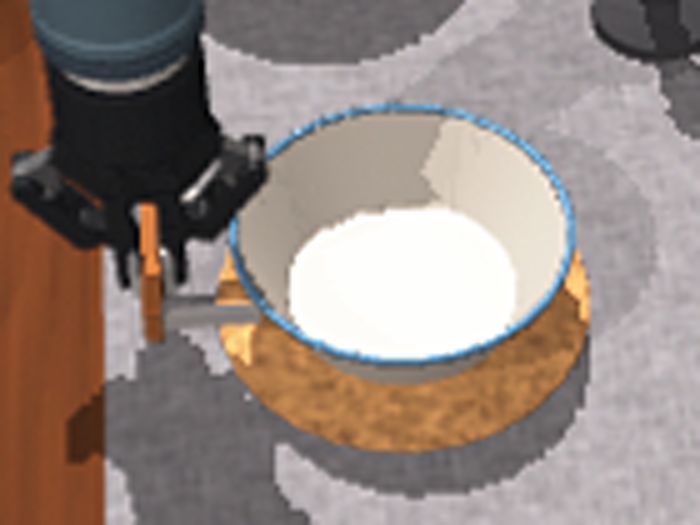

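apply_moves(increments=[{"x": 0, "y": 0.2, "z": 0, "ax": 0, "ay": 0, "az": 0, "grip": 1}, {"x": 0, "y": 0.4, "z": 0, "ax": 0, "ay": 0, "az": 0, "grip": 1}, {"x": 0, "y": 0.4, "z": 0, "ax": 0, "ay": 0, "az": 0, "grip": 1}, {"x": 0, "y": 0.4, "z": 0, "ax": 0, "ay": 0, "az": 0, "grip": 1}])

```text
time_s: 16.08
eef_pos: [0.4597, 0.0035, 0.0538]
eef_rot: [-0.707, 0.707, 0.001, 0.0]
wrist_force: [0.8, -0.3, -2.1]
opening: 0.105
```

```bash
python3 - <<'E'
from fit import *
np.set_printoptions(precision=4,suppress=True)
o=ctrl.get_obs(); print(o['eef_pos'],o['wrist_force'],o['torque'])
S=[(v+.5)/5-.5+(180 if i<2 else 140) for i,v in enumerate([229,576,102,363])]
print(fit([('side',S)],.062,.088,[.59,0]))
E
```

```text
[0.4597 0.0035 0.0538] [ 0.8381 -0.267  -2.0561] [-0.0582  0.206  -0.0666]
(array([0.5898, 0.0048]), array([ 0.53, -0.53,  0.48, -0.33]))
```

Centred to within a millimetre. Go down a little more until the force changes.

apply_moves(increments=[{"x": 0, "y": 0.1, "z": 0, "ax": 0, "ay": 0, "az": 0, "grip": 1}, {"x": 0, "y": 0.2, "z": 0, "ax": 0, "ay": 0, "az": 0, "grip": 1}, {"x": 0, "y": 0.2, "z": 0, "ax": 0, "ay": 0, "az": 0, "grip": 1}])

```text
time_s: 16.45
eef_pos: [0.4594, 0.0034, 0.0526]
eef_rot: [-0.707, 0.707, 0.001, -0.0]
wrist_force: [-7.5, 0.0, 12.9]
opening: 0.105
```

Contact. Release partway so the finger stays in the gap, then go up.

apply_moves(increments=[{"x": 0, "y": -0.1, "z": 0, "ax": 0, "ay": 0, "az": 0, "grip": 0.8}, {"x": 0, "y": -0.1, "z": 0, "ax": 0, "ay": 0, "az": 0, "grip": 0.6}, {"x": 0, "y": -0.1, "z": 0, "ax": 0, "ay": 0, "az": 0, "grip": 0.5}, {"x": 0, "y": -0.1, "z": 0, "ax": 0, "ay": 0, "az": 0, "grip": 0.5}, {"x": 0, "y": -0.1, "z": 0, "ax": 0, "ay": 0, "az": 0, "grip": 0.5}, {"x": 0, "y": -3, "z": 0, "ax": 0, "ay": 0, "az": 0, "grip": 0.5}, {"x": 0, "y": -7, "z": 0, "ax": 0, "ay": 0, "az": 0, "grip": 0.5}, {"x": 0, "y": -12, "z": 0, "ax": 0, "ay": 0, "az": 0, "grip": 0.5}, {"x": 0, "y": -16, "z": 0, "ax": 0, "ay": 0, "az": 0, "grip": 0.5}, {"x": 0, "y": -18, "z": 0, "ax": 0, "ay": 0, "az": 0, "grip": 0.5}, {"x": 0, "y": -18, "z": 0, "ax": 0, "ay": 0, "az": 0, "grip": 0.5}])

```text
time_s: 17.82
eef_pos: [0.4603, 0.0033, 0.2342]
eef_rot: [-0.707, 0.708, 0.002, 0.001]
wrist_force: [0.2, 0.6, -0.1]
opening: 0.501
```

```bash
python3 - <<'E'
from fit import *
np.set_printoptions(precision=4,suppress=True)
shot('side','l_side.png');shot('top','l_top.png')
a=cv2.imread('pics/l_side.png')
cv2.imwrite('pics/l1.png',cv2.resize(a[70:340,180:320],None,fx=4,fy=2.2*1.0,interpolation=cv2.INTER_CUBIC))
cv2.imwrite('pics/l1.png',cv2.resize(a[140:245,180:320],None,fx=5,fy=5,interpolation=cv2.INTER_CUBIC))
b=cv2.imread('pics/l_top.png'); cv2.imwrite('pics/l2.png',cv2.resize(b[100:300,80:400],None,fx=2.5,fy=2.5))
o=ctrl.get_obs();print(o['eef_pos'],o['q'])
E
```

```text
[0.4588 0.0037 0.2317] [-0.2514 -0.0615  1.9141 -0.0004  1.2891 -0.2532]
```

View pics/l1.png

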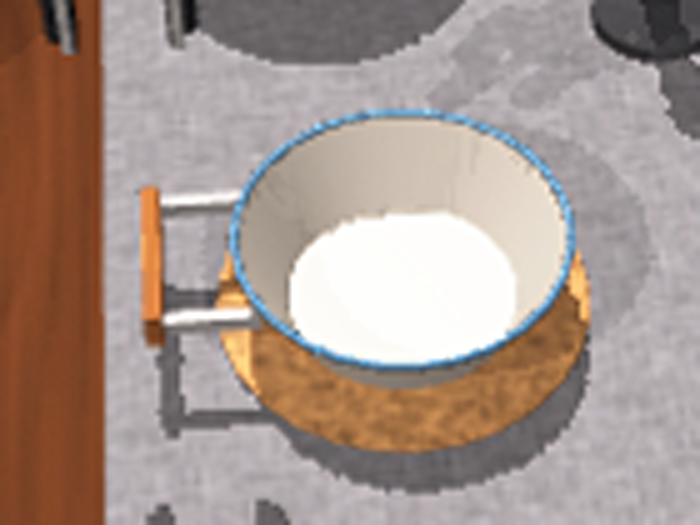

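View pics/l2.png

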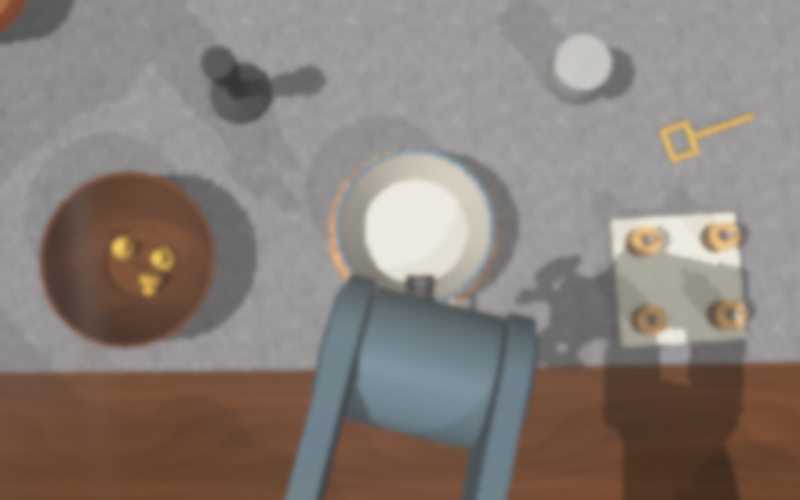

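The pan is upright and centred on the mat. All 3 knobs are in the bowl, and the bowl hasn't moved. Now over the rack for a wrist view.

```bash
python3 - <<'E'
from fit import *
S=[(v+.5)/5-.5+(180 if i<2 else 140) for i,v in enumerate([230,576,108,368])]
print(fit([('side',S)],.058,.088,[.59,0]))
print(inc([.53,-.30,.24],down(0.05)))
E
```

```text
(array([0.59004834, 0.00449341]), array([ 0.51, -0.51,  0.37, -0.25]))
{'x': 7.064, 'y': -0.824, 'z': -30.38, 'ax': 0.0, 'ay': -0.048, 'az': -0.0}
```

apply_moves(increments=[{"x": 1, "y": -0.5, "z": -5, "ax": 0, "ay": 0, "az": 0, "grip": 0.3}, {"x": 3, "y": -0.8, "z": -11, "ax": 0, "ay": 0, "az": 0, "grip": 0.3}, {"x": 5, "y": -0.8, "z": -17, "ax": 0, "ay": -0.03, "az": 0, "grip": 0.3}, {"x": 7.1, "y": -0.8, "z": -23, "ax": 0, "ay": -0.05, "az": 0, "grip": 0.3}, {"x": 7.1, "y": -0.8, "z": -28, "ax": 0, "ay": -0.05, "az": 0, "grip": 0.3}, {"x": 7.1, "y": -0.8, "z": -30.4, "ax": 0, "ay": -0.05, "az": 0, "grip": 0.3}, {"x": 7.1, "y": -0.8, "z": -30.4, "ax": 0, "ay": -0.05, "az": 0, "grip": 0.3}, {"x": 7.1, "y": -0.8, "z": -30.4, "ax": 0, "ay": -0.05, "az": 0, "grip": 0.3}])

```text
time_s: 18.92
eef_pos: [0.5301, -0.2986, 0.2389]
eef_rot: [0.707, -0.706, -0.018, 0.019]
wrist_force: [0.2, 0.4, 0.3]
opening: 0.699
```

```bash
python3 - <<'E'
from h import *
np.set_printoptions(precision=4,suppress=True)
o=ctrl.get_obs();print(o['eef_pos'],o['q']); P=vision.camera_params('wrist')
im=shot('wrist','n_wrist.png'); im=cv2.cvtColor(im,cv2.COLOR_RGB2BGR)
for c in([.573,-.2566],[.5776,-.3464],[.4878,-.3510],[.4832,-.2612]):
    for z,col in((.053,(0,255,0)),(.075,(255,0,0))):
        for t in np.linspace(0,6.28,24):
            r=.017 if z<.06 else .004
            p=proj('wrist',[c[0]+r*np.cos(t),c[1]+r*np.sin(t),z],P); cv2.circle(im,tuple(int(round(v)) for v in p),0,col,-1)
cv2.imwrite('pics/n2.png',cv2.resize(im,None,fx=1.55,fy=1.55,interpolation=cv2.INTER_NEAREST))
E
```

```text
[ 0.5301 -0.2986  0.2389] [-0.7079  0.2703  1.5354  0.0001  1.3379 -0.7606]
```

View pics/n2.png

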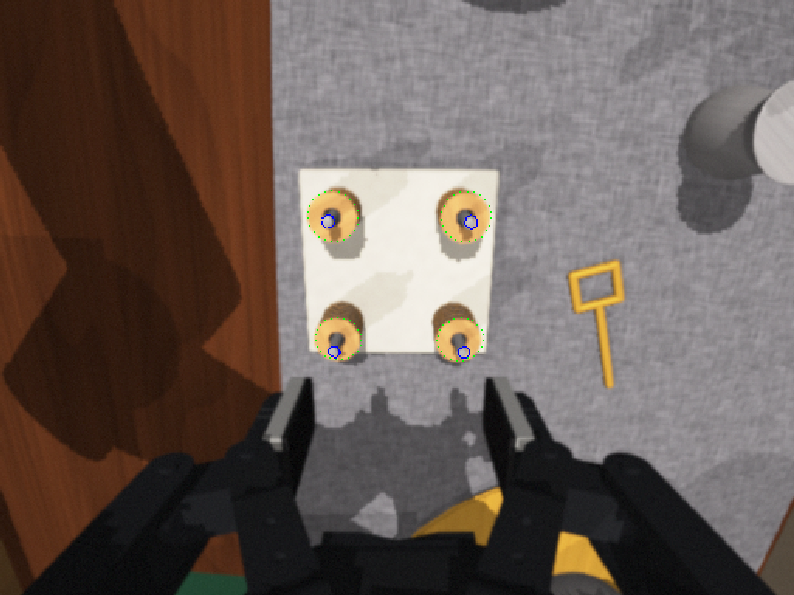

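```bash
python3 - <<'E'
import cv2
a=cv2.imread('pics/n2.png')[160:370,290:510]
b=cv2.imread('pics/n_wrist.png')[103:239,187:329]
cv2.imwrite('pics/n3.png',cv2.resize(a,None,fx=3.5,fy=2.8,interpolation=cv2.INTER_NEAREST))
cv2.imwrite('pics/n4.png',cv2.resize(b,None,fx=4,fy=4,interpolation=cv2.INTER_CUBIC))
E
```

```text
(no output)
```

View pics/n3.png

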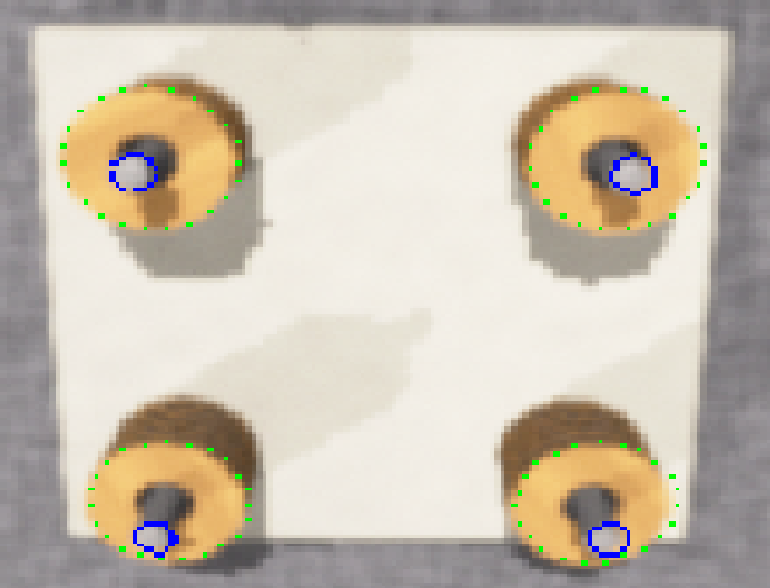

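View pics/n4.png

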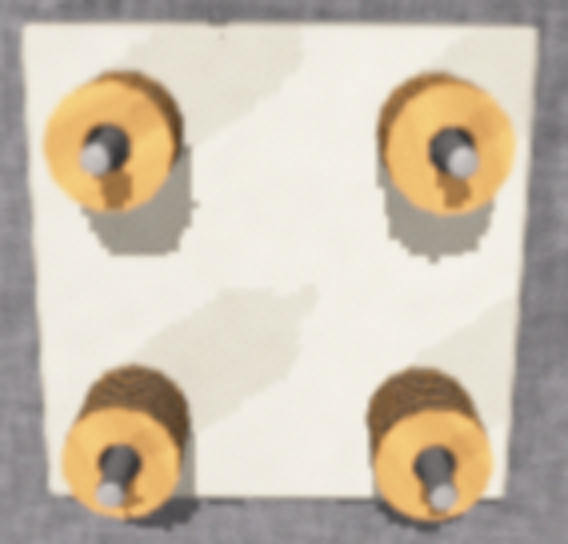

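The prediction matches the picture within about 1 mm for all four reels. Pick reel A (+,+).

```bash
python3 - <<'E'
from h import *
print(inc([.5725,-.2566,.12],down(0.05)));print(inc([.5725,-.2566,.046],down(0.05)))
E
```

```text
{'x': 4.445, 'y': 11.929, 'z': 3.941, 'ax': -0.001, 'ay': 0.003, 'az': -0.001}
{'x': 4.451, 'y': 19.329, 'z': 3.935, 'ax': -0.001, 'ay': 0.003, 'az': -0.001}
```

apply_moves(increments=[{"x": 4.45, "y": 3, "z": 3.94, "ax": 0, "ay": 0, "az": 0, "grip": 0.35}, {"x": 4.45, "y": 8, "z": 3.94, "ax": 0, "ay": 0, "az": 0, "grip": 0.35}, {"x": 4.45, "y": 12, "z": 3.94, "ax": 0, "ay": 0, "az": 0, "grip": 0.35}, {"x": 4.45, "y": 15, "z": 3.94, "ax": 0, "ay": 0, "az": 0, "grip": 0.35}, {"x": 4.45, "y": 17.5, "z": 3.94, "ax": 0, "ay": 0, "az": 0, "grip": 0.35}, {"x": 4.45, "y": 19.3, "z": 3.94, "ax": 0, "ay": 0, "az": 0, "grip": 0.35}, {"x": 4.45, "y": 19.3, "z": 3.94, "ax": 0, "ay": 0, "az": 0, "grip": 0.35}, {"x": 4.45, "y": 19.3, "z": 3.94, "ax": 0, "ay": 0, "az": 0, "grip": 0.35}, {"x": 4.45, "y": 19.3, "z": 3.94, "ax": 0, "ay": 0, "az": 0, "grip": 0.8}, {"x": 4.45, "y": 19.3, "z": 3.94, "ax": 0, "ay": 0, "az": 0, "grip": 0.8}, {"x": 4.45, "y": 19.3, "z": 3.94, "ax": 0, "ay": 0, "az": 0, "grip": 0.8}, {"x": 4.45, "y": 19.3, "z": 3.94, "ax": 0, "ay": 0, "az": 0, "grip": 0.8}])

```text
time_s: 20.48
eef_pos: [0.5735, -0.2572, 0.048]
eef_rot: [-0.707, 0.707, 0.019, -0.018]
wrist_force: [-0.7, 0.3, 6.2]
opening: 0.385
```

```bash
python3 - <<'E'
from h import *
np.set_printoptions(precision=4,suppress=True)
o=ctrl.get_obs();print(o['eef_pos'],o['opening'],o['wrist_force'])
shot('side','o.png');a=cv2.imread('pics/o.png');cv2.imwrite('pics/o1.png',cv2.resize(a[210:350,170:320],None,fx=4,fy=4,interpolation=cv2.INTER_CUBIC))
print(inc([.572,-.2566,.15],down(0.05)))
E
```

```text
[ 0.5735 -0.2572  0.048 ] 0.3854711035142815 [-0.7336  0.3226  6.2106]
{'x': -0.131, 'y': -10.201, 'z': 0.063, 'ax': 0.001, 'ay': 0.003, 'az': 0.001}
```

View pics/o1.png

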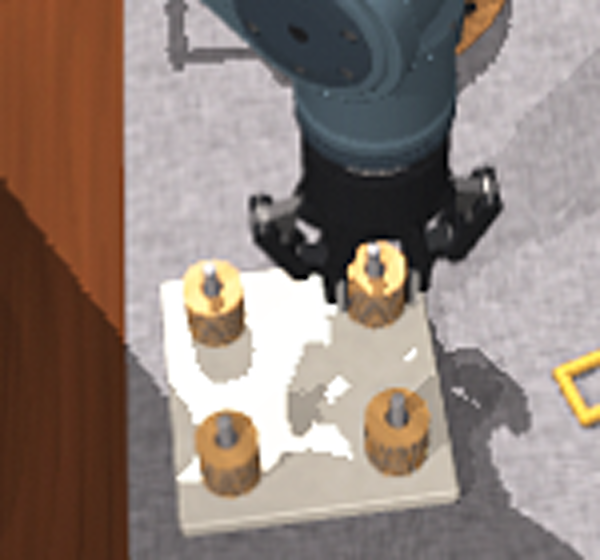

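Gripped (33 mm opening). Lift straight up, then carry it to the +y place in the pan.

```bash
python3 - <<'E'
from h import *
for z in (.16,.0425): print(inc([.5896,.0407,z],down(0.0)))
E
```

```text
{'x': 3.208, 'y': -11.218, 'z': 29.657, 'ax': 0.001, 'ay': 0.053, 'az': 0.001}
{'x': 3.192, 'y': 0.532, 'z': 29.665, 'ax': 0.001, 'ay': 0.053, 'az': 0.001}
```

apply_moves(increments=[{"x": 0, "y": -1.5, "z": 0, "ax": 0, "ay": 0, "az": 0, "grip": 0.8}, {"x": 0, "y": -4, "z": 0, "ax": 0, "ay": 0, "az": 0, "grip": 0.8}, {"x": 0, "y": -7, "z": 0, "ax": 0, "ay": 0, "az": 0, "grip": 0.8}, {"x": 0, "y": -10, "z": 0, "ax": 0, "ay": 0, "az": 0, "grip": 0.8}, {"x": 0.5, "y": -11.2, "z": 3, "ax": 0, "ay": 0.01, "az": 0, "grip": 0.8}, {"x": 1, "y": -11.2, "z": 8, "ax": 0, "ay": 0.03, "az": 0, "grip": 0.8}, {"x": 1.5, "y": -11.2, "z": 13, "ax": 0, "ay": 0.053, "az": 0, "grip": 0.8}, {"x": 2.2, "y": -11.2, "z": 19, "ax": 0, "ay": 0.053, "az": 0, "grip": 0.8}, {"x": 3.2, "y": -11.2, "z": 25, "ax": 0, "ay": 0.053, "az": 0, "grip": 0.8}, {"x": 3.2, "y": -11.2, "z": 29.7, "ax": 0, "ay": 0.053, "az": 0, "grip": 0.8}, {"x": 3.2, "y": -11.2, "z": 29.7, "ax": 0, "ay": 0.053, "az": 0, "grip": 0.8}, {"x": 3.2, "y": -11.2, "z": 29.7, "ax": 0, "ay": 0.053, "az": 0, "grip": 0.8}])

```text
time_s: 22.02
eef_pos: [0.5897, 0.0409, 0.1606]
eef_rot: [-0.707, 0.708, 0.001, 0.001]
wrist_force: [0.3, -0.0, -0.4]
opening: 0.386
```

```bash
python3 - <<'E'
from h import *
np.set_printoptions(precision=4,suppress=True)
o=ctrl.get_obs();print(o['eef_pos'],o['opening'],o['wrist_force'],o['time_s'])
shot('side','p.png');a=cv2.imread('pics/p.png');cv2.imwrite('pics/p1.png',cv2.resize(a[60:350,170:320],None,fx=3,fy=2,interpolation=cv2.INTER_CUBIC))
for z in (.06,.0425): print(inc([.5896,.0407,z],down(0.0)))
E
```

```text
[0.5897 0.0409 0.1606] 0.3862797096161301 [ 0.2855 -0.0001 -0.364 ] 22.025
{'x': -0.039, 'y': 10.044, 'z': 0.058, 'ax': 0.001, 'ay': -0.0, 'az': 0.002}
{'x': -0.043, 'y': 11.794, 'z': 0.06, 'ax': 0.001, 'ay': -0.0, 'az': 0.002}
```

View pics/p1.png

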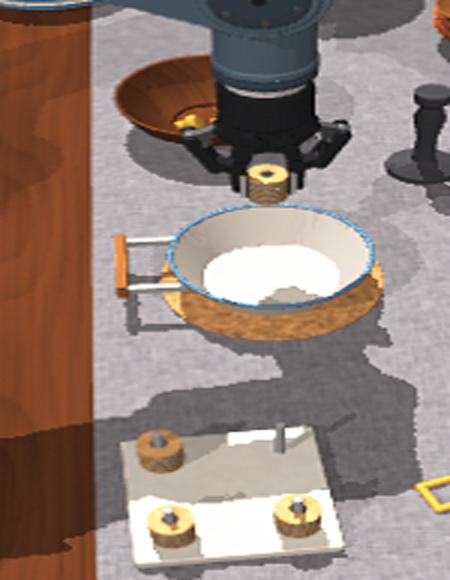

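The reel is held upright above the pan. Lower and release.

apply_moves(increments=[{"x": 0, "y": 3, "z": 0, "ax": 0, "ay": 0, "az": 0, "grip": 0.8}, {"x": 0, "y": 7, "z": 0, "ax": 0, "ay": 0, "az": 0, "grip": 0.8}, {"x": 0, "y": 10, "z": 0, "ax": 0, "ay": 0, "az": 0, "grip": 0.8}, {"x": 0, "y": 11.2, "z": 0, "ax": 0, "ay": 0, "az": 0, "grip": 0.8}, {"x": 0, "y": 11.6, "z": 0, "ax": 0, "ay": 0, "az": 0, "grip": 0.8}, {"x": 0, "y": 11.6, "z": 0, "ax": 0, "ay": 0, "az": 0, "grip": 0.8}, {"x": 0, "y": 11.6, "z": 0, "ax": 0, "ay": 0, "az": 0, "grip": 0.5}, {"x": 0, "y": 11.6, "z": 0, "ax": 0, "ay": 0, "az": 0, "grip": 0.5}, {"x": 0, "y": 10, "z": 0, "ax": 0, "ay": 0, "az": 0, "grip": 0.5}, {"x": 0, "y": 6, "z": 0, "ax": 0, "ay": 0, "az": 0, "grip": 0.5}, {"x": 0, "y": 1, "z": 0, "ax": 0, "ay": 0, "az": 0, "grip": 0.4}, {"x": 0, "y": -2, "z": 0, "ax": 0, "ay": 0, "az": 0, "grip": 0.35}])

```text
time_s: 23.58
eef_pos: [0.591, 0.0403, 0.1848]
eef_rot: [-0.706, 0.708, 0.002, 0.003]
wrist_force: [0.3, -0.1, 0.4]
opening: 0.648
```

```bash
python3 - <<'E'
from h import *
np.set_printoptions(precision=4,suppress=True)
o=ctrl.get_obs();print(o['eef_pos'],o['opening'],o['wrist_force'],o['time_s'])
shot('side','q.png');a=cv2.imread('pics/q.png');cv2.imwrite('pics/q1.png',cv2.resize(a[60:350,170:320],None,fx=3,fy=2,interpolation=cv2.INTER_CUBIC))
for z in (.15,.047): print(inc([.5770,-.3464,z],down(0.05)))
E
```

```text
[0.591  0.0403 0.1848] 0.6476014452932431 [ 0.3048 -0.106   0.3948] 23.575
{'x': -1.639, 'y': 3.945, 'z': -38.64, 'ax': 0.003, 'ay': -0.05, 'az': 0.012}
{'x': -1.766, 'y': 14.244, 'z': -38.615, 'ax': 0.003, 'ay': -0.05, 'az': 0.012}
```

View pics/q1.png

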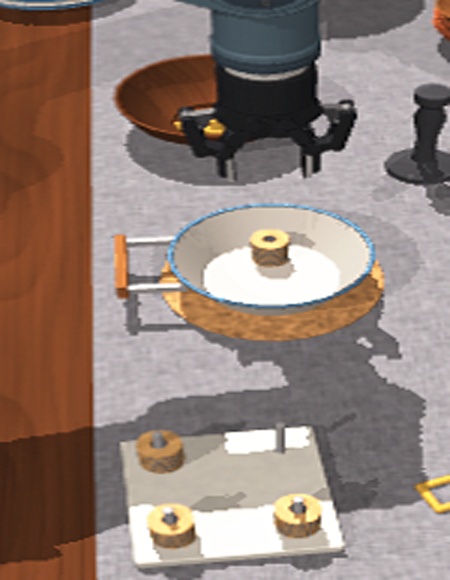

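The first reel stands in the pan. Next is reel B (+,-).

apply_moves(increments=[{"x": 0, "y": 0, "z": -6, "ax": 0, "ay": 0, "az": 0.012, "grip": 0.35}, {"x": -0.5, "y": 1, "z": -12, "ax": 0, "ay": 0, "az": 0.012, "grip": 0.35}, {"x": -0.8, "y": 2, "z": -18, "ax": 0, "ay": -0.02, "az": 0.012, "grip": 0.35}, {"x": -1.2, "y": 3, "z": -24, "ax": 0, "ay": -0.05, "az": 0.012, "grip": 0.35}, {"x": -1.6, "y": 3.9, "z": -30, "ax": 0, "ay": -0.05, "az": 0.012, "grip": 0.35}, {"x": -1.6, "y": 3.9, "z": -36, "ax": 0, "ay": -0.05, "az": 0.012, "grip": 0.35}, {"x": -1.6, "y": 3.9, "z": -38.6, "ax": 0, "ay": -0.05, "az": 0.012, "grip": 0.35}, {"x": -1.6, "y": 3.9, "z": -38.6, "ax": 0, "ay": -0.05, "az": 0.012, "grip": 0.35}, {"x": -1.6, "y": 3.9, "z": -38.6, "ax": 0, "ay": -0.05, "az": 0.012, "grip": 0.35}])

```text
time_s: 24.75
eef_pos: [0.5774, -0.3451, 0.1508]
eef_rot: [-0.706, 0.708, 0.018, -0.018]
wrist_force: [0.3, 0.5, -0.5]
opening: 0.651
```

```bash
python3 - <<'E'
from h import *
print(ctrl.get_obs()['eef_pos'],inc([.5770,-.3464,.047],down(0.05)))
E
```

```text
[ 0.5774158  -0.34506557  0.15084043] {'x': -0.051, 'y': 10.384, 'z': -0.107, 'ax': 0.002, 'ay': 0.0, 'az': 0.0}
```

apply_moves(increments=[{"x": -0.05, "y": 3, "z": -0.1, "ax": 0, "ay": 0, "az": 0, "grip": 0.35}, {"x": -0.05, "y": 6, "z": -0.1, "ax": 0, "ay": 0, "az": 0, "grip": 0.35}, {"x": -0.05, "y": 9, "z": -0.1, "ax": 0, "ay": 0, "az": 0, "grip": 0.35}, {"x": -0.05, "y": 10.4, "z": -0.1, "ax": 0, "ay": 0, "az": 0, "grip": 0.35}, {"x": -0.05, "y": 10.4, "z": -0.1, "ax": 0, "ay": 0, "az": 0, "grip": 0.35}, {"x": -0.05, "y": 10.4, "z": -0.1, "ax": 0, "ay": 0, "az": 0, "grip": 0.8}, {"x": -0.05, "y": 10.4, "z": -0.1, "ax": 0, "ay": 0, "az": 0, "grip": 0.8}, {"x": -0.05, "y": 10.4, "z": -0.1, "ax": 0, "ay": 0, "az": 0, "grip": 0.8}, {"x": -0.05, "y": 10.4, "z": -0.1, "ax": 0, "ay": 0, "az": 0, "grip": 0.8}, {"x": -0.05, "y": 10.4, "z": -0.1, "ax": 0, "ay": 0, "az": 0, "grip": 0.8}])

```text
time_s: 26.0
eef_pos: [0.5782, -0.3471, 0.0489]
eef_rot: [-0.705, 0.708, 0.019, -0.017]
wrist_force: [0.4, 1.1, 7.3]
opening: 0.377
```

```bash
python3 - <<'E'
from h import *
print(ctrl.get_obs()['eef_pos'],inc([.5896,-.0313,.16],down(0.0)))
E
```

```text
[ 0.57817297 -0.34714129  0.04890585] {'x': 2.762, 'y': -11.241, 'z': 31.437, 'ax': 0.004, 'ay': 0.05, 'az': 0.003}
```

apply_moves(increments=[{"x": 0, "y": -1.5, "z": 0, "ax": 0, "ay": 0, "az": 0, "grip": 0.8}, {"x": 0, "y": -4, "z": 0, "ax": 0, "ay": 0, "az": 0, "grip": 0.8}, {"x": 0, "y": -7, "z": 0, "ax": 0, "ay": 0, "az": 0, "grip": 0.8}, {"x": 0, "y": -10, "z": 0, "ax": 0, "ay": 0, "az": 0, "grip": 0.8}, {"x": 0.5, "y": -11.2, "z": 4, "ax": 0, "ay": 0.01, "az": 0, "grip": 0.8}, {"x": 1, "y": -11.2, "z": 9, "ax": 0, "ay": 0.03, "az": 0, "grip": 0.8}, {"x": 1.5, "y": -11.2, "z": 15, "ax": 0, "ay": 0.05, "az": 0, "grip": 0.8}, {"x": 2.2, "y": -11.2, "z": 21, "ax": 0, "ay": 0.05, "az": 0, "grip": 0.8}, {"x": 2.8, "y": -11.2, "z": 27, "ax": 0, "ay": 0.05, "az": 0, "grip": 0.8}, {"x": 2.8, "y": -11.2, "z": 31.4, "ax": 0, "ay": 0.05, "az": 0, "grip": 0.8}, {"x": 2.8, "y": -11.2, "z": 31.4, "ax": 0, "ay": 0.05, "az": 0, "grip": 0.8}, {"x": 2.8, "y": -11.2, "z": 31.4, "ax": 0, "ay": 0.05, "az": 0, "grip": 0.8}])

```text
time_s: 27.5
eef_pos: [0.5903, -0.0321, 0.1604]
eef_rot: [-0.705, 0.709, 0.002, 0.001]
wrist_force: [-0.6, -0.2, -0.7]
opening: 0.375
```

```bash
python3 - <<'E'
from h import *
print(ctrl.get_obs()['eef_pos'],inc([.5896,-.0313,.044],down(0.0)),ctrl.get_obs()['opening'])
shot('side','r.png');a=cv2.imread('pics/r.png');cv2.imwrite('pics/r1.png',cv2.resize(a[60:350,170:320],None,fx=3,fy=2,interpolation=cv2.INTER_CUBIC))
E
```

```text
[ 0.59032152 -0.03209679  0.1604377 ] {'x': -0.121, 'y': 11.643, 'z': 0.139, 'ax': 0.005, 'ay': 0.001, 'az': 0.004} 0.3751445958203408
```

View pics/r1.png

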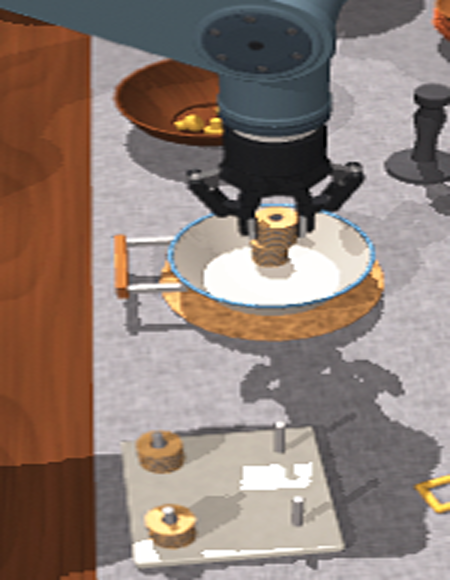

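apply_moves(increments=[{"x": -0.1, "y": 3, "z": 0.1, "ax": 0.004, "ay": 0, "az": 0.004, "grip": 0.8}, {"x": -0.1, "y": 7, "z": 0.1, "ax": 0.004, "ay": 0, "az": 0.004, "grip": 0.8}, {"x": -0.1, "y": 10, "z": 0.1, "ax": 0.004, "ay": 0, "az": 0.004, "grip": 0.8}, {"x": -0.1, "y": 11.2, "z": 0.1, "ax": 0.004, "ay": 0, "az": 0.004, "grip": 0.8}, {"x": -0.1, "y": 11.5, "z": 0.1, "ax": 0.004, "ay": 0, "az": 0.004, "grip": 0.8}, {"x": -0.1, "y": 11.5, "z": 0.1, "ax": 0.004, "ay": 0, "az": 0.004, "grip": 0.8}, {"x": -0.1, "y": 11.5, "z": 0.1, "ax": 0.004, "ay": 0, "az": 0.004, "grip": 0.5}, {"x": -0.1, "y": 11.5, "z": 0.1, "ax": 0.004, "ay": 0, "az": 0.004, "grip": 0.5}, {"x": -0.1, "y": 10, "z": 0.1, "ax": 0.004, "ay": 0, "az": 0.004, "grip": 0.5}, {"x": -0.1, "y": 6, "z": 0.1, "ax": 0.004, "ay": 0, "az": 0.004, "grip": 0.5}, {"x": -0.1, "y": 1, "z": 0.1, "ax": 0.004, "ay": 0, "az": 0.004, "grip": 0.4}, {"x": -0.1, "y": 0, "z": 0.1, "ax": 0.004, "ay": 0, "az": 0.004, "grip": 0.35}])

```text
time_s: 29.05
eef_pos: [0.592, -0.0322, 0.1659]
eef_rot: [-0.706, 0.708, 0.003, 0.003]
wrist_force: [0.1, -0.1, -0.3]
opening: 0.651
```

```bash
python3 - <<'E'
from h import *
print(ctrl.get_obs()['eef_pos'],inc([.4832,-.2612,.15],down(-1.52)),ctrl.get_obs()['q'])
shot('side','s.png');a=cv2.imread('pics/s.png');cv2.imwrite('pics/s1.png',cv2.resize(a[60:350,170:320],None,fx=3,fy=2,interpolation=cv2.INTER_CUBIC))
E
```

```text
[ 0.59203558 -0.03221826  0.16586629] {'x': -10.896, 'y': 1.568, 'z': -22.894, 'ax': -0.004, 'ay': 1.52, 'az': 0.009} [-2.53891816e-01  3.08391161e-01  1.64449861e+00 -1.03830073e-03
  1.17976821e+00 -2.53463840e-01]
```

View pics/s1.png

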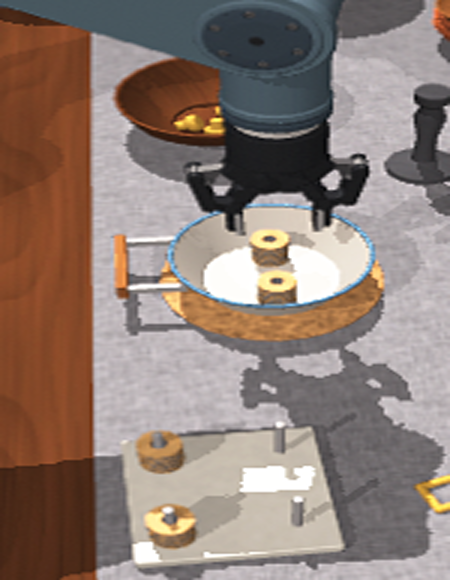

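Two reels are standing in the pan. For the other two, turn the jaws along y. Reel D (-,+) is next.

apply_moves(increments=[{"x": -0.5, "y": -0.5, "z": -3, "ax": 0, "ay": 0.1, "az": 0, "grip": 0.35}, {"x": -2, "y": 0, "z": -7, "ax": 0, "ay": 0.27, "az": 0, "grip": 0.35}, {"x": -4, "y": 0.5, "z": -11, "ax": 0, "ay": 0.44, "az": 0, "grip": 0.35}, {"x": -6, "y": 1, "z": -15, "ax": 0, "ay": 0.61, "az": 0, "grip": 0.35}, {"x": -8, "y": 1.5, "z": -19, "ax": 0, "ay": 0.78, "az": 0, "grip": 0.35}, {"x": -10.9, "y": 1.5, "z": -22.9, "ax": 0, "ay": 0.95, "az": 0, "grip": 0.35}, {"x": -10.9, "y": 1.5, "z": -22.9, "ax": 0, "ay": 1.12, "az": 0, "grip": 0.35}, {"x": -10.9, "y": 1.5, "z": -22.9, "ax": 0, "ay": 1.29, "az": 0, "grip": 0.35}, {"x": -10.9, "y": 1.5, "z": -22.9, "ax": 0, "ay": 1.46, "az": 0, "grip": 0.35}, {"x": -10.9, "y": 1.5, "z": -22.9, "ax": -0.004, "ay": 1.52, "az": 0.009, "grip": 0.35}, {"x": -10.9, "y": 1.5, "z": -22.9, "ax": -0.004, "ay": 1.52, "az": 0.009, "grip": 0.35}, {"x": -10.9, "y": 1.5, "z": -22.9, "ax": -0.004, "ay": 1.52, "az": 0.009, "grip": 0.35}])

```text
time_s: 30.6
eef_pos: [0.4824, -0.2608, 0.1495]
eef_rot: [-0.513, 0.513, -0.487, 0.486]
wrist_force: [0.3, 0.7, -0.3]
opening: 0.654
```

```bash
python3 - <<'E'
from h import *
print(ctrl.get_obs()['eef_pos'],inc([.4832,-.2612,.048],down(-1.52)),ctrl.get_obs()['q'])
E
```

```text
[ 0.48236488 -0.26083748  0.149537  ] {'x': 0.049, 'y': 10.153, 'z': 0.101, 'ax': 0.002, 'ay': 0.001, 'az': -0.001} [-7.11841745e-01  2.44697612e-01  1.76285773e+00 -7.53385006e-04
  1.13601465e+00  8.07168782e-01]
```

apply_moves(increments=[{"x": 0.05, "y": 3, "z": 0.1, "ax": 0, "ay": 0, "az": 0, "grip": 0.35}, {"x": 0.05, "y": 6, "z": 0.1, "ax": 0, "ay": 0, "az": 0, "grip": 0.35}, {"x": 0.05, "y": 9, "z": 0.1, "ax": 0, "ay": 0, "az": 0, "grip": 0.35}, {"x": 0.05, "y": 10.15, "z": 0.1, "ax": 0, "ay": 0, "az": 0, "grip": 0.35}, {"x": 0.05, "y": 10.15, "z": 0.1, "ax": 0, "ay": 0, "az": 0, "grip": 0.35}, {"x": 0.05, "y": 10.15, "z": 0.1, "ax": 0, "ay": 0, "az": 0, "grip": 0.8}, {"x": 0.05, "y": 10.15, "z": 0.1, "ax": 0, "ay": 0, "az": 0, "grip": 0.8}, {"x": 0.05, "y": 10.15, "z": 0.1, "ax": 0, "ay": 0, "az": 0, "grip": 0.8}, {"x": 0.05, "y": 10.15, "z": 0.1, "ax": 0, "ay": 0, "az": 0, "grip": 0.8}, {"x": 0.05, "y": 10.15, "z": 0.1, "ax": 0, "ay": 0, "az": 0, "grip": 0.8}])

```text
time_s: 31.85
eef_pos: [0.4842, -0.2621, 0.0497]
eef_rot: [-0.513, 0.513, -0.486, 0.487]
wrist_force: [-0.5, -0.6, 6.4]
opening: 0.381
```

```bash
python3 - <<'E'
from h import *
print(ctrl.get_obs()['eef_pos'],inc([.6256,.0047,.17],down(-1.57)))
shot('top','t0.png')
E
```

```text
[ 0.48423459 -0.26206145  0.04966329] {'x': -25.888, 'y': -12.06, 'z': 15.512, 'ax': -0.0, 'ay': 0.051, 'az': 0.001}
```

apply_moves(increments=[{"x": 0, "y": -1.5, "z": 0, "ax": 0, "ay": 0, "az": 0, "grip": 0.8}, {"x": 0, "y": -4, "z": 0, "ax": 0, "ay": 0, "az": 0, "grip": 0.8}, {"x": 0, "y": -7, "z": 0, "ax": 0, "ay": 0, "az": 0, "grip": 0.8}, {"x": 0, "y": -10, "z": 0, "ax": 0, "ay": 0, "az": 0, "grip": 0.8}, {"x": -4, "y": -12, "z": 2, "ax": 0, "ay": 0.01, "az": 0, "grip": 0.8}, {"x": -9, "y": -12, "z": 5, "ax": 0, "ay": 0.03, "az": 0, "grip": 0.8}, {"x": -14, "y": -12, "z": 8, "ax": 0, "ay": 0.05, "az": 0, "grip": 0.8}, {"x": -19, "y": -12, "z": 11, "ax": 0, "ay": 0.05, "az": 0, "grip": 0.8}, {"x": -23.5, "y": -12, "z": 14, "ax": 0, "ay": 0.05, "az": 0, "grip": 0.8}, {"x": -25.9, "y": -12, "z": 15.5, "ax": 0, "ay": 0.05, "az": 0, "grip": 0.8}, {"x": -25.9, "y": -12, "z": 15.5, "ax": 0, "ay": 0.05, "az": 0, "grip": 0.8}, {"x": -25.9, "y": -12, "z": 15.5, "ax": 0, "ay": 0.05, "az": 0, "grip": 0.8}])

```text
time_s: 33.4
eef_pos: [0.6252, 0.0044, 0.1699]
eef_rot: [-0.5, 0.501, -0.499, 0.5]
wrist_force: [-1.0, -0.3, -0.4]
opening: 0.381
```

```bash
python3 - <<'E'
from h import *
print(ctrl.get_obs()['eef_pos'],inc([.6256,.0047,.0455],down(-1.57)),ctrl.get_obs()['opening'])
shot('side','t.png');a=cv2.imread('pics/t.png');cv2.imwrite('pics/t1.png',cv2.resize(a[60:350,170:320],None,fx=3,fy=2,interpolation=cv2.INTER_CUBIC))
E
```

```text
[0.62516659 0.00438561 0.1698675 ] {'x': -0.051, 'y': 12.437, 'z': 0.039, 'ax': -0.0, 'ay': 0.001, 'az': 0.002} 0.3813576252365471
```

View pics/t1.png

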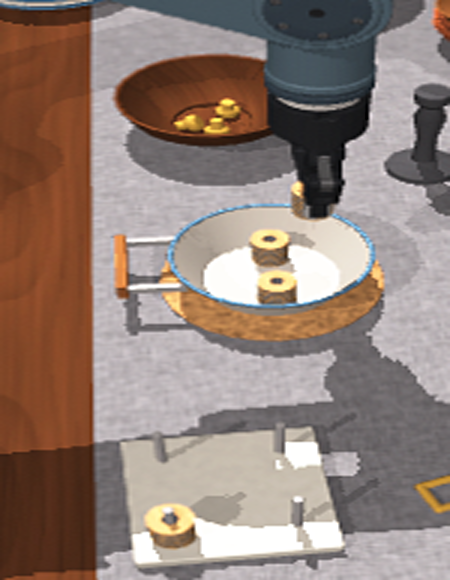

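apply_moves(increments=[{"x": 0, "y": 3, "z": 0, "ax": 0, "ay": 0, "az": 0, "grip": 0.8}, {"x": 0, "y": 7, "z": 0, "ax": 0, "ay": 0, "az": 0, "grip": 0.8}, {"x": 0, "y": 10, "z": 0, "ax": 0, "ay": 0, "az": 0, "grip": 0.8}, {"x": 0, "y": 12, "z": 0, "ax": 0, "ay": 0, "az": 0, "grip": 0.8}, {"x": 0, "y": 12.4, "z": 0, "ax": 0, "ay": 0, "az": 0, "grip": 0.8}, {"x": 0, "y": 12.4, "z": 0, "ax": 0, "ay": 0, "az": 0, "grip": 0.8}, {"x": 0, "y": 12.4, "z": 0, "ax": 0, "ay": 0, "az": 0, "grip": 0.5}, {"x": 0, "y": 12.4, "z": 0, "ax": 0, "ay": 0, "az": 0, "grip": 0.5}, {"x": 0, "y": 11, "z": 0, "ax": 0, "ay": 0, "az": 0, "grip": 0.5}, {"x": 0, "y": 7, "z": 0, "ax": 0, "ay": 0, "az": 0, "grip": 0.5}, {"x": 0, "y": 2, "z": 0, "ax": 0, "ay": 0, "az": 0, "grip": 0.4}, {"x": 0, "y": 0, "z": 0, "ax": 0, "ay": 0, "az": 0, "grip": 0.35}])

```text
time_s: 34.95
eef_pos: [0.6271, 0.0037, 0.1747]
eef_rot: [-0.501, 0.499, -0.497, 0.502]
wrist_force: [0.0, -0.0, 0.8]
opening: 0.651
```

```bash
python3 - <<'E'
from h import *
print(ctrl.get_obs()['eef_pos'],inc([.4878,-.3510,.15],down(-1.52)),ctrl.get_obs()['q'])
shot('side','u.png');a=cv2.imread('pics/u.png');cv2.imwrite('pics/u1.png',cv2.resize(a[60:350,170:320],None,fx=3,fy=2,interpolation=cv2.INTER_CUBIC))
E
```

```text
[0.62714567 0.00373724 0.17469445] {'x': 35.444, 'y': 2.468, 'z': -14.011, 'ax': -0.007, 'ay': -0.049, 'az': 0.003} [-1.82315171e-01  3.69054540e-01  1.54464628e+00 -1.51747449e-03
  1.22040371e+00  1.38734076e+00]
```

View pics/u1.png

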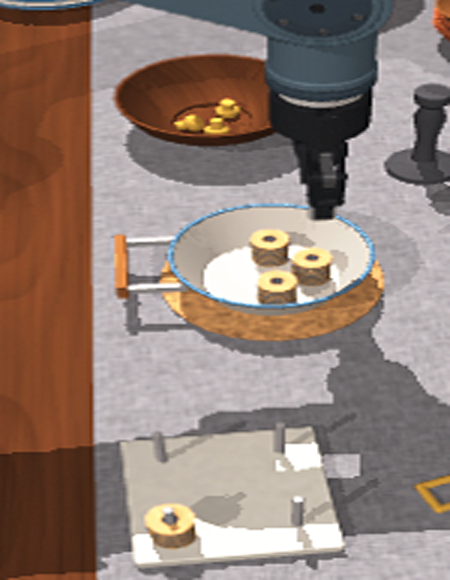

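Three reels are in the pan. The last one is C (-,-).

apply_moves(increments=[{"x": 3, "y": 0, "z": -1, "ax": 0, "ay": 0, "az": 0, "grip": 0.35}, {"x": 8, "y": 0, "z": -3, "ax": 0, "ay": 0, "az": 0, "grip": 0.35}, {"x": 13, "y": 0.5, "z": -5, "ax": 0, "ay": 0, "az": 0, "grip": 0.35}, {"x": 18, "y": 1, "z": -7, "ax": 0, "ay": -0.02, "az": 0, "grip": 0.35}, {"x": 23, "y": 1.5, "z": -9, "ax": 0, "ay": -0.04, "az": 0, "grip": 0.35}, {"x": 28, "y": 2, "z": -11, "ax": -0.007, "ay": -0.049, "az": 0.003, "grip": 0.35}, {"x": 33, "y": 2.4, "z": -13, "ax": -0.007, "ay": -0.049, "az": 0.003, "grip": 0.35}, {"x": 35.4, "y": 2.4, "z": -14, "ax": -0.007, "ay": -0.049, "az": 0.003, "grip": 0.35}, {"x": 35.4, "y": 2.4, "z": -14, "ax": -0.007, "ay": -0.049, "az": 0.003, "grip": 0.35}, {"x": 35.4, "y": 2.4, "z": -14, "ax": -0.007, "ay": -0.049, "az": 0.003, "grip": 0.35}])

```text
time_s: 36.25
eef_pos: [0.4883, -0.3496, 0.151]
eef_rot: [0.513, -0.512, 0.487, -0.487]
wrist_force: [-0.2, 0.8, 0.5]
opening: 0.649
```

```bash
python3 - <<'E'
from h import *
print(ctrl.get_obs()['eef_pos'],inc([.4878,-.3510,.048],down(-1.52)))
E
```

```text
[ 0.48833823 -0.34958396  0.15100001] {'x': 0.152, 'y': 10.3, 'z': -0.068, 'ax': -0.001, 'ay': 0.0, 'az': -0.001}
```

apply_moves(increments=[{"x": 0.1, "y": 3, "z": -0.07, "ax": 0, "ay": 0, "az": 0, "grip": 0.35}, {"x": 0.1, "y": 6, "z": -0.07, "ax": 0, "ay": 0, "az": 0, "grip": 0.35}, {"x": 0.1, "y": 9, "z": -0.07, "ax": 0, "ay": 0, "az": 0, "grip": 0.35}, {"x": 0.1, "y": 10.3, "z": -0.07, "ax": 0, "ay": 0, "az": 0, "grip": 0.35}, {"x": 0.1, "y": 10.3, "z": -0.07, "ax": 0, "ay": 0, "az": 0, "grip": 0.35}, {"x": 0.1, "y": 10.3, "z": -0.07, "ax": 0, "ay": 0, "az": 0, "grip": 0.8}, {"x": 0.1, "y": 10.3, "z": -0.07, "ax": 0, "ay": 0, "az": 0, "grip": 0.8}, {"x": 0.1, "y": 10.3, "z": -0.07, "ax": 0, "ay": 0, "az": 0, "grip": 0.8}, {"x": 0.1, "y": 10.3, "z": -0.07, "ax": 0, "ay": 0, "az": 0, "grip": 0.8}, {"x": 0.1, "y": 10.3, "z": -0.07, "ax": 0, "ay": 0, "az": 0, "grip": 0.8}])

```text
time_s: 37.5
eef_pos: [0.4888, -0.3513, 0.0497]
eef_rot: [0.513, -0.512, 0.486, -0.488]
wrist_force: [0.5, 0.4, 7.1]
opening: 0.388
```

```bash
python3 - <<'E'
from h import *
print(ctrl.get_obs()['eef_pos'],inc([.5536,.0047,.17],down(-1.57)))
E
```

```text
[ 0.48875267 -0.35132324  0.04974916] {'x': -35.219, 'y': -12.028, 'z': 8.315, 'ax': -0.003, 'ay': 0.05, 'az': 0.001}
```

apply_moves(increments=[{"x": 0, "y": -1.5, "z": 0, "ax": 0, "ay": 0, "az": 0, "grip": 0.8}, {"x": 0, "y": -4, "z": 0, "ax": 0, "ay": 0, "az": 0, "grip": 0.8}, {"x": 0, "y": -7, "z": 0, "ax": 0, "ay": 0, "az": 0, "grip": 0.8}, {"x": 0, "y": -10, "z": 0, "ax": 0, "ay": 0, "az": 0, "grip": 0.8}, {"x": -4, "y": -12, "z": 1, "ax": 0, "ay": 0.01, "az": 0, "grip": 0.8}, {"x": -9, "y": -12, "z": 2, "ax": 0, "ay": 0.03, "az": 0, "grip": 0.8}, {"x": -15, "y": -12, "z": 3.5, "ax": 0, "ay": 0.05, "az": 0, "grip": 0.8}, {"x": -21, "y": -12, "z": 5, "ax": 0, "ay": 0.05, "az": 0, "grip": 0.8}, {"x": -27, "y": -12, "z": 6.5, "ax": 0, "ay": 0.05, "az": 0, "grip": 0.8}, {"x": -32, "y": -12, "z": 8, "ax": 0, "ay": 0.05, "az": 0, "grip": 0.8}, {"x": -35.2, "y": -12, "z": 8.3, "ax": 0, "ay": 0.05, "az": 0, "grip": 0.8}, {"x": -35.2, "y": -12, "z": 8.3, "ax": 0, "ay": 0.05, "az": 0, "grip": 0.8}])

```text
time_s: 39.0
eef_pos: [0.5535, 0.0066, 0.1707]
eef_rot: [0.502, -0.5, 0.498, -0.5]
wrist_force: [0.3, -0.2, -0.6]
opening: 0.387
```

apply_moves(increments=[{"x": 0, "y": 0, "z": 0, "ax": 0, "ay": 0, "az": 0, "grip": 0.8}, {"x": 0, "y": 0, "z": 0, "ax": 0, "ay": 0, "az": 0, "grip": 0.8}])

```text
time_s: 39.25
eef_pos: [0.5536, 0.0055, 0.1711]
eef_rot: [0.502, -0.5, 0.498, -0.501]
wrist_force: [-0.4, 0.7, -0.0]
opening: 0.387
```

```bash
python3 - <<'E'
from h import *
print(ctrl.get_obs()['eef_pos'],inc([.5536,.0047,.0455],down(-1.57)),ctrl.get_obs()['opening'])
shot('side','v.png');a=cv2.imread('pics/v.png');cv2.imwrite('pics/v1.png',cv2.resize(a[60:350,170:320],None,fx=3,fy=2,interpolation=cv2.INTER_CUBIC))
E
```

```text
[0.55360537 0.00554858 0.17105453] {'x': 0.073, 'y': 12.555, 'z': -0.054, 'ax': -0.004, 'ay': 0.002, 'az': 0.001} 0.38682612620780943
```

View pics/v1.png

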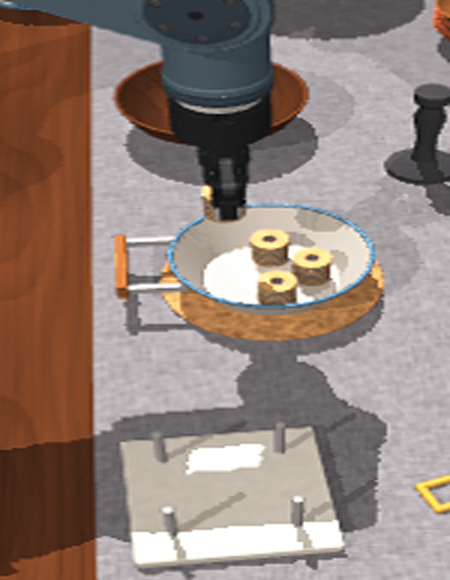

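apply_moves(increments=[{"x": 0.07, "y": 3, "z": 0, "ax": 0, "ay": 0, "az": 0, "grip": 0.8}, {"x": 0.07, "y": 7, "z": 0, "ax": 0, "ay": 0, "az": 0, "grip": 0.8}, {"x": 0.07, "y": 10, "z": 0, "ax": 0, "ay": 0, "az": 0, "grip": 0.8}, {"x": 0.07, "y": 12, "z": 0, "ax": 0, "ay": 0, "az": 0, "grip": 0.8}, {"x": 0.07, "y": 12.5, "z": 0, "ax": 0, "ay": 0, "az": 0, "grip": 0.8}, {"x": 0.07, "y": 12.5, "z": 0, "ax": 0, "ay": 0, "az": 0, "grip": 0.8}, {"x": 0.07, "y": 12.5, "z": 0, "ax": 0, "ay": 0, "az": 0, "grip": 0.5}, {"x": 0.07, "y": 12.5, "z": 0, "ax": 0, "ay": 0, "az": 0, "grip": 0.5}, {"x": 0.07, "y": 11, "z": 0, "ax": 0, "ay": 0, "az": 0, "grip": 0.5}, {"x": 0.07, "y": 7, "z": 0, "ax": 0, "ay": 0, "az": 0, "grip": 0.5}, {"x": 0.07, "y": 1, "z": 0, "ax": 0, "ay": 0, "az": 0, "grip": 0.4}, {"x": 0, "y": -6, "z": 0, "ax": 0, "ay": 0, "az": 0, "grip": 0.35}])

```text
time_s: 40.8
eef_pos: [0.5529, 0.0056, 0.2261]
eef_rot: [0.502, -0.5, 0.498, -0.501]
wrist_force: [1.1, -0.4, -0.5]
opening: 0.652
```

apply_moves(increments=[{"x": 3, "y": -6, "z": -5, "ax": 0, "ay": 0, "az": 0, "grip": 0.3}, {"x": 8, "y": -8, "z": -10, "ax": 0, "ay": 0, "az": 0, "grip": 0.3}, {"x": 13, "y": -8, "z": -12, "ax": 0, "ay": 0, "az": 0, "grip": 0.3}, {"x": 18, "y": -8, "z": -14, "ax": 0, "ay": 0, "az": 0, "grip": 0.3}, {"x": 23, "y": -8, "z": -15, "ax": 0, "ay": 0, "az": 0, "grip": 0.3}, {"x": 28, "y": -8, "z": -15, "ax": 0, "ay": 0, "az": 0, "grip": 0.3}, {"x": 30, "y": -8, "z": -15, "ax": 0, "ay": 0, "az": 0, "grip": 0.3}, {"x": 30, "y": -8, "z": -15, "ax": 0, "ay": 0, "az": 0, "grip": 0.3}, {"x": 30, "y": -8, "z": -15, "ax": 0, "ay": 0, "az": 0, "grip": 0.3}, {"x": 30, "y": -8, "z": -15, "ax": 0, "ay": 0, "az": 0, "grip": 0.3}])

```text
time_s: 42.05
eef_pos: [0.4038, -0.2933, 0.3059]
eef_rot: [0.502, -0.5, 0.497, -0.5]
wrist_force: [-0.6, 1.2, 0.2]
opening: 0.699
```

```bash
python3 - <<'E'
from h import *
print(ctrl.get_obs()['eef_pos'],ctrl.get_obs()['time_s'])
shot('side','w.png');shot('top','wt.png')
a=cv2.imread('pics/w.png');b=cv2.imread('pics/wt.png')
cv2.imwrite('pics/w1.png',cv2.resize(a[60:350,170:350],None,fx=3.5,fy=2.05,interpolation=cv2.INTER_CUBIC))
cv2.imwrite('pics/w2.png',cv2.resize(b[100:300,80:400],None,fx=2.5,fy=2.5))
for q in('candlestick','creamer','opener','bowl','pan_mouth','knob0'):
  for c,z in(('side',{'pan_mouth':.058,'knob0':.02}.get(q,0)),('top',{'pan_mouth':.058,'knob0':.02}.get(q,0))):
    print(q,c,[(np.round(at_z(c,d['xy'],z)[:2],3),round(d['p'],2)) for d in pinpoint(c,q) if d['p']>.35])
E
```

```text
[ 0.4037999  -0.29333936  0.30594775] 42.05
candlestick side [(array([0.759, 0.221]), 0.9)]
candlestick top [(array([0.763, 0.212]), 0.6), (array([0.463, 0.002]), 0.38)]
creamer side [(array([ 0.773, -0.191]), 0.93)]
creamer top [(array([ 0.773, -0.182]), 0.91), (array([ 0.532, -0.305]), 0.4)]
opener side [(array([ 0.706, -0.355]), 0.89)]
opener top [(array([0.575, 0.356]), 0.74), (array([ 0.709, -0.358]), 0.48)]
bowl side [(array([0.555, 0.315]), 0.58)]
bowl top [(array([ 0.777, -0.192]), 0.75), (array([0.566, 0.323]), 0.66)]
pan_mouth side [(array([0.586, 0.006]), 0.7)]
pan_mouth top [(array([0.582, 0.002]), 0.79)]
knob0 side [(array([0.563, 0.296]), 0.6), (array([0.534, 0.315]), 0.48), (array([0.583, 0.355]), 0.4)]
knob0 top [(array([0.54 , 0.312]), 0.6), (array([0.57 , 0.346]), 0.57), (array([0.553, 0.301]), 0.54)]
```

View pics/w1.png

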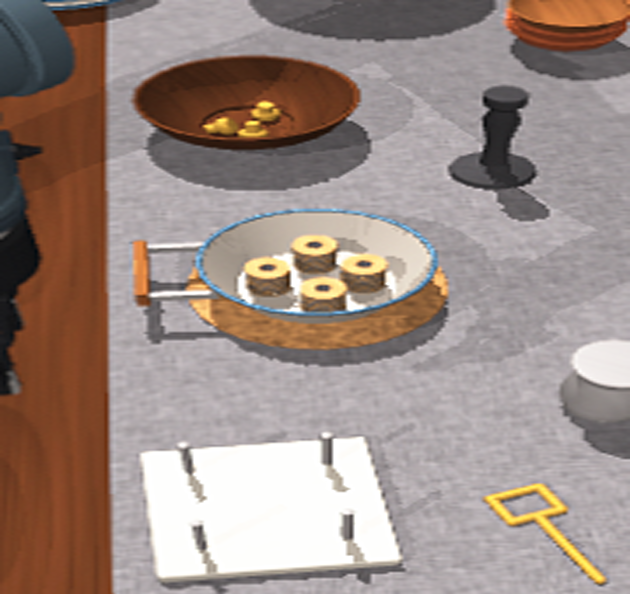

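View pics/w2.png

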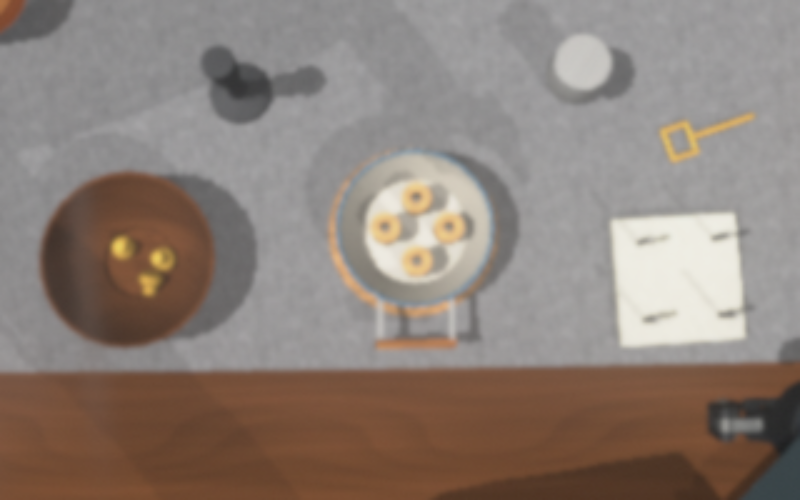

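The final views show all four reels standing in the centred pan, the spindles bare, three knobs in the bowl, and the other items in place. Handing in.

```bash
python3 -c "
from bench import ticket
print(ticket.hand_in())"
```

```text
the job is handed in; nothing more can be done
None
```

The job is done and handed in at about 42 s of the 192 s allowed. I tipped the pan over the bowl so all three knobs drained in, and none strayed. I then stood the pan back on the mat and lifted the four reels off their spindles into it.

**Last checks:**
- **Pan:** upright, with its centre measured at (0.590, 0.0045) against the mat centre at (0.589, 0.0045). I measured this just after setting it down. In the final side view the rim and mat still look concentric.
- **Reels:** all four stand upright in the pan and every spindle is bare.
- **Knobs:** all three are in the bowl. I saw no sign that the bowl had been knocked.
- **Other items:** the candlestick, creamer and bottle opener look unmoved. The arm was parked clear with nothing in the gripper.

**Disagreements:** the network detectors gave some wrong or scattered readings, a few mm to 2 cm off. They also placed an opener at the bowl and a bowl at the creamer. I relied on the pictures and my own circle fits instead. The highest wrist force I saw was about 15 N, as the pan touched down.

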